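# Load the orbital shaker and hold its cover over the posts

### The arm

A 6-joint arm with a two-finger parallel gripper is mounted at the origin on the work surface. World frame = base frame: x ahead of the robot, y to its left, z up, the work surface at z = 0. Lengths are in m, angles in rad, forces in N, time in s.
With the tool pointing down it reaches from about 0.375 to 0.9 m from the base axis. Payload 3.1 kg.
Tool frame: the origin (TCP) lies midway between the tips of the shut fingers; the grasp point (between the pads) lies 19 mm behind it; y points along the fingers, x is the direction in which the jaws open and shut, and the axes are right-handed (so a half turn about y gives the same grasp; the last joint's range is limited). The gripper opens to 87 mm and grips with 3 to 60 N. Pads are 19 mm wide; open, the fingers measure 117 mm over their backs; the gripper's body (75 mm by 190 mm) begins 51 mm behind the grasp point.
Start: joints at [-1.282, 0.527, 1.433, -0, 1.181, -0.178], TCP at [0.281, -0.558, 0.223] pointing down, gripper open.
Joint ranges: [-3.08, 3.08], [-0.75, 2.2], [0.22, 2.44], [-1.43, 4.57], [0, 2.65], [-2.85, 2.85]. Speed limits (rad/s): [2.79, 2.79, 3.14, 3.14, 3.14, 3.14].

### API

Orientations are given as a unit quaternion [x, y, z, w].
In Python, from rig import * gives the robot as it stands.
- The arm moves only by the tool jog_arm, never from a script. Its argument "series" is a list of rows, each a list of 7 numbers: the shift along the tool's x, y, z in mm, then the turn, a rotation vector about the tool's x, y, z in rad, then the gripper's target within -1 to 1 (shut at 1, half-way at 0, fully open at -1). A call has 1 to 20 rows; each row is the pose to reach, as a shift and turn from the pose commanded when the call began, along the tool's axes at that moment; what a row does not reach only later rows make up. A row lasts 1/8 s, in which the tool goes at most 62.5 mm and 10.7 degrees, less where a joint would pass 70% of its speed; a pose out of reach is approached as far as the arm can. A call with a gripper value outside its range is refused whole. The fingers move at their own pace and stop on an object; "grip_force" is the grip in N (left out, the last holds). Time passes only in rows, so rows that repeat a pose let the fingers close. It gives the time, the measured TCP pose, the force and the opening at its end, in the units of the state.
- get_obs(): the state, without advancing time (a new reading comes with each control period).
- camera(name): name is "side" or "top"; returns a dict with "img" (384x512x3 uint8, red, green, blue), "depth" (384x512 float32, m along the optical axis (not along the pixel's ray), 0 where there is no reading), "camera_matrix" (3x3 intrinsics, pixels), "rvec" (rotation vector, rad) and "tvec" (3), from world to camera coordinates, as OpenCV has them. Camera axes: x right, y down, z forward; pixel columns grow to the right and rows downward; lengths in m; the calibration is good to about 2 mm. A picture is of the moment at which its call begins.
- hand_in(): hands the job in, once; it reports no verdict.
The state is a dict: "time": time; "q": joint angles; "joint_velocities": joint speeds; "joint_torque": joint torques, N m; "position": TCP position; "tool_rot": TCP orientation; "ft_force": force on the tool from outside, world axes, zero at the start; "moment": the same for the moment, N m; "grip_width": finger opening in m.
Only numpy, scipy, OpenCV 4.12 (cv2) and the standard library are available. Lean on these libraries where they do the work, as an engineer would, in place of code of your own. Each camera call takes 0.05 s, during which the arm holds its last target.

### The job

Load the two amber sample bottles that stand on the bench into the shaker crate's two empty cells, one in each, set down upright and not dropped. Then pick up the red-handled hold-down cover and hold it level about a centimetre above the shaker's four posts, touching nothing, with each of its holes centred over a threaded hole so that I can slip the washers under and start the screws. Finish still holding it there, keep still and do not let go; leave the loaded bottles and everything else on the bench alone.

Things in the scene. Friction and masses are not known exactly. Their poses are not given: they have to be found in the camera images.
- shaker: Orbital shaker, fixed: white housing 250 x 270 x 74 mm, black platform (172 x 232 mm, top 95 mm up, does not move) carrying a blue crate of 2 x 2 cells and four aluminium posts. Bottles already stand in the cells at (+33, +33) and (-33, -33) mm; their caps end 189 mm up. Origin: centre of the underside, on the bench; x away from the control panel, y along the long side, z up.
- cell_a (a point): Centre of the floor of the empty cell at x = +33, y = -33 mm in the shaker's frame, 99 mm above the bench. Crate: outside 136 x 136 mm, walls and dividers 4 mm thick, tops 134 mm above the bench, cells 62 mm wide inside. Same axes as the shaker.
- cell_b (a point): Centre of the floor of the other empty cell, at x = -33, y = +33 mm in the shaker's frame, 99 mm above the bench. Same cell size and axes.
- bottle1_mid (a point): Amber bottle with white screw cap, on the bench at the start, to be loaded. 90 mm high; body 46 mm in diameter to 50 mm up, shoulder, 28 mm neck, cap 32 mm in diameter from 64 to 90 mm up. 0.08 to 0.16 kg. Point: on the axis, half-way up (45 mm above the underside, 32 mm below the cap's middle). z up.
- bottle2_mid (a point): Amber bottle with white screw cap, on the bench at the start, to be loaded. 90 mm high; body 46 mm in diameter to 50 mm up, shoulder, 28 mm neck, cap 32 mm in diameter from 64 to 90 mm up. 0.08 to 0.16 kg. Point: on the axis, half-way up (45 mm above the underside, 32 mm below the cap's middle). z up.
- loaded1_mid (a point): Amber bottle with white screw cap, already in the crate's cell at (+33, +33) mm. 90 mm high; body 46 mm in diameter to 50 mm up, shoulder, 28 mm neck, cap 32 mm in diameter from 64 to 90 mm up. 0.08 to 0.16 kg. Point: on the axis, half-way up (45 mm above the underside, 32 mm below the cap's middle). z up.
- loaded2_mid (a point): Amber bottle with white screw cap, already in the crate's cell at (-33, -33) mm. 90 mm high; body 46 mm in diameter to 50 mm up, shoulder, 28 mm neck, cap 32 mm in diameter from 64 to 90 mm up. 0.08 to 0.16 kg. Point: on the axis, half-way up (45 mm above the underside, 32 mm below the cap's middle). z up.
- cover_grip (a point): Cover, 0.4 to 0.65 kg: aluminium plate 140 (x) x 210 (y) x 5 mm, a 4 mm rubber pad (120 x 130) under it, on which it lies flat at the start, red bow handle on top. Point: middle of the handle's bar, above the centre of mass, 45 mm above the pad's and 41 mm above the plate's underside. Bar 12 x 12 mm, along y, 78 mm free between its legs, 30 mm free below. z up. Half a turn fits as well.
- hole0 (a point): Centre of the cover's 16 mm hole at (+52, +88) mm in the cover's frame (x short side, y long side), at the level of the plate's underside. Same axes as the cover.
- hole1 (a point): Centre of the cover's 16 mm hole at (+52, -88) mm in the cover's frame (x short side, y long side), at the level of the plate's underside. Same axes as the cover.
- hole2 (a point): Centre of the cover's 16 mm hole at (-52, -88) mm in the cover's frame (x short side, y long side), at the level of the plate's underside. Same axes as the cover.
- hole3 (a point): Centre of the cover's 16 mm hole at (-52, +88) mm in the cover's frame (x short side, y long side), at the level of the plate's underside. Same axes as the cover.
- thread0 (a point): Centre of the 6 mm threaded hole in the top face of the shaker's post at (+52, +88) mm in the shaker's frame, 192 mm above the bench; post 22 mm in diameter, flat top. Same axes as the shaker.
- thread1 (a point): Centre of the 6 mm threaded hole in the top face of the shaker's post at (+52, -88) mm in the shaker's frame, 192 mm above the bench; post 22 mm in diameter, flat top. Same axes as the shaker.
- thread2 (a point): Centre of the 6 mm threaded hole in the top face of the shaker's post at (-52, -88) mm in the shaker's frame, 192 mm above the bench; post 22 mm in diameter, flat top. Same axes as the shaker.
- thread3 (a point): Centre of the 6 mm threaded hole in the top face of the shaker's post at (-52, +88) mm in the shaker's frame, 192 mm above the bench; post 22 mm in diameter, flat top. Same axes as the shaker.
- knob_tray: White tray 78 x 110 x 22 mm with four black star knobs with 6 mm studs (the cover's screws, fitted by the colleague). Loose bystander, to be left alone. Origin: centre of its underside.
- beaker: Empty glass beaker, 70 mm in diameter, 95 mm high. Loose bystander, to be left alone. Origin: centre of its underside.
- goggles: Clear safety goggles with blue arms, about 140 x 155 x 50 mm. Loose bystander, to be left alone. Origin: centre of its underside.
- screwdriver: Screwdriver lying on the bench. Loose bystander, to be left alone. Origin: near its middle.
- tube_rack: Green test-tube rack 70 x 200 mm with capped tubes, about 130 mm high. Loose bystander, to be left alone. Origin: centre of its underside.

How it is judged:
By the outcome, as a careful person would: the job done as asked, in the order asked, and still so for the second after the job is handed in, while the arm keeps its last pose, push and grip.
It also fails if it takes over 72 s, if anything falls off the work surface, if the arm or the gripper's body presses on something with over 40 N, if the wrist force passes 120 N, or if a joint passes its speed limit or range.

## Working session

There is one attempt and no reset: what is moved stays moved. The work goes in short steps, Python scripts to look and compute and a tool call to move; the robot and the scene stay as the last step left them, time stands still between calls to the robot, and variables do not carry over. Pictures are saved under pics/ and viewed, and the job is handed in when it is done.

Besides the shell and the picture viewer there is one more tool, called after "Emit:" as name(argument=value, ...), one argument or row to a line, values as JSON. jog_arm: Moves the arm, as the interface text tells. Its arguments: {"type":"object","properties":{"series":{"type":"array","items":{"type":"array","items":{"type":"number"}}},"grip_force":{"type":"number"}},"required":["series"]}

```bash
ls; mkdir -p pics
python3 - <<'E'
from rig import *
import cv2,numpy as np
o=get_obs();print({k:np.round(v,3) for k,v in o.items()})
for n in("side","top"):
    c=camera(n);cv2.imwrite(f"pics/{n}0.png",c["img"][:,:,::-1]);np.savez(f"{n}0.npz",**c)
    print(n,c["camera_matrix"].round(1).tolist(),c["rvec"],c["tvec"])
    R=cv2.Rodrigues(np.array(c["rvec"],float))[0];print((-R.T@np.array(c["tvec"]).ravel()).round(3),R.round(2).tolist())
E
```

```text
pics
{'time': np.float64(0.0), 'q': array([-1.283,  0.528,  1.434, -0.   ,  1.181, -0.179]), 'joint_velocities': array([ 0.   ,  0.001, -0.   , -0.001,  0.   , -0.001]), 'joint_torque': array([ 1.0000e-03, -4.4003e+01, -1.7659e+01,  6.3000e-02,  5.8000e-02,
       -0.0000e+00]), 'position': array([ 0.281, -0.557,  0.222]), 'tool_rot': array([-0.602,  0.371, -0.37 ,  0.603]), 'ft_force': array([ 0.043,  1.036, -0.045]), 'moment': array([ 0.013, -0.028, -0.002]), 'grip_width': np.float64(0.087)}
side [[444.4, 0.0, 244.5], [0.0, 444.4, 196.6], [0.0, 0.0, 1.0]] [ 2.36139262 -0.35008482  0.11835961] [-0.54583065  0.19556814  1.69359221]
[ 0.253 -1.141  1.356] [[0.96, -0.28, -0.02], [-0.22, -0.69, -0.69], [0.18, 0.66, -0.73]]
top [[431.2, 0.0, 254.3], [0.0, 431.2, 187.9], [0.0, 0.0, 1.0]] [ 2.04192538 -2.17720515  0.22430982] [0.01492893 0.58909871 1.8960519 ]
[ 0.179 -0.008  1.977] [[-0.06, -1.0, -0.01], [-0.98, 0.06, -0.21], [0.21, -0.01, -0.98]]
```

View pics/side0.png

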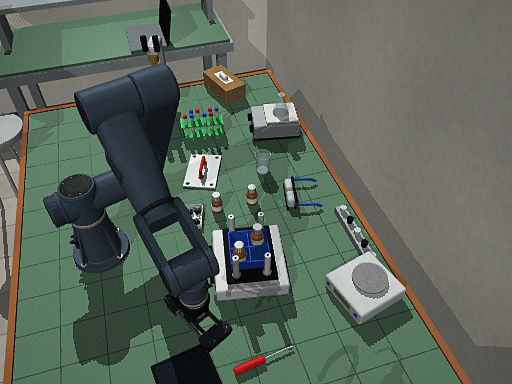

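View pics/top0.png

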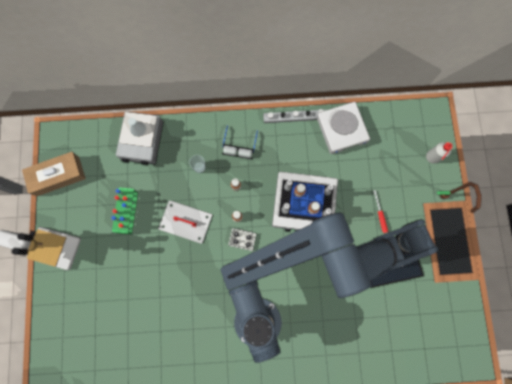

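Run:
```python
import cv2,numpy as np
a=cv2.imread("pics/side0.png");b=cv2.imread("pics/top0.png")
cv2.imwrite("pics/s0z.png",cv2.resize(a[140:310,170:330],None,fx=3.5,fy=3.5,interpolation=cv2.INTER_CUBIC))
cv2.imwrite("pics/t0z.png",cv2.resize(b[150:260,150:350],None,fx=4,fy=4,interpolation=cv2.INTER_CUBIC))
```

```text
(no output)
```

View pics/s0z.png

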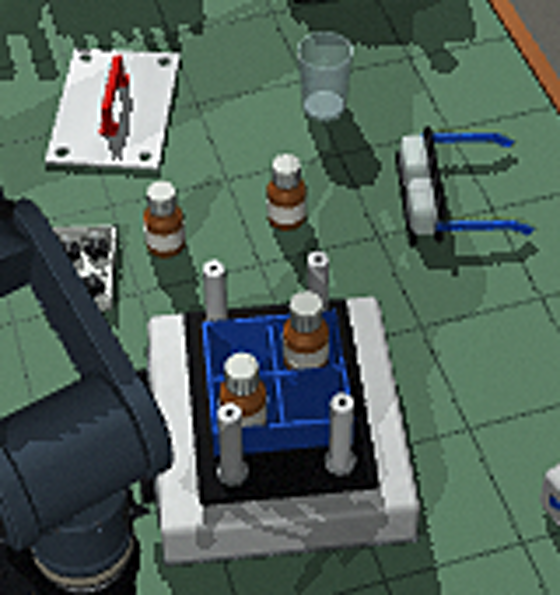

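View pics/t0z.png

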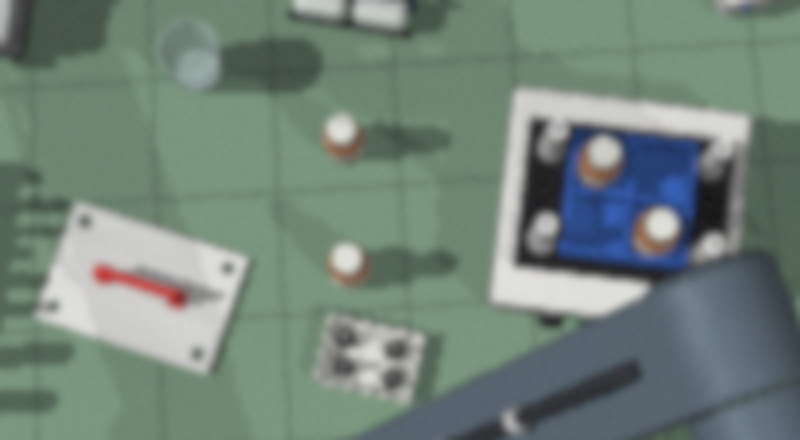

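```bash
cat > h.py <<'E'
import cv2,numpy as np
def cam(f):
    c=dict(np.load(f,allow_pickle=True)) if isinstance(f,str) else f
    K=c["camera_matrix"].astype(float);R=cv2.Rodrigues(np.array(c["rvec"],float))[0];t=np.array(c["tvec"],float).ravel()
    return c,K,R,t
def ray(C,uv):
    c,K,R,t=C
    d=R.T@np.linalg.solve(K,[uv[0],uv[1],1.]);return -R.T@t,d
def plane(C,uv,z):
    o,d=ray(C,uv);return o+d*(z-o[2])/d[2]
def proj(C,p):
    c,K,R,t=C
    q=K@(R@np.asarray(p,float)+t);return q[:2]/q[2]
def tri(A,ua,B,ub):
    o1,d1=ray(A,ua);o2,d2=ray(B,ub);d1=d1/np.linalg.norm(d1);d2=d2/np.linalg.norm(d2)
    s=np.linalg.lstsq(np.c_[d1,-d2],o2-o1,rcond=None)[0]
    p,q=o1+s[0]*d1,o2+s[1]*d2
    return (p+q)/2,np.linalg.norm(p-q)
def blob(C,box,f):
    """largest blob in box where f(hsv) true; soft centroid, area, bbox"""
    u0,u1,v0,v1=box;h=cv2.cvtColor(C[0]["img"],cv2.COLOR_RGB2HSV)[v0:v1,u0:u1].astype(int)
    m=f(h).astype(np.uint8);n,l,s,ce=cv2.connectedComponentsWithStats(m)
    if n<2:return None
    i=1+np.argmax(s[1:,4]);return ce[i]+[u0,v0],s[i]
E
python3 - <<'E'
from h import *
S=cam("side0.npz");T=cam("top0.npz")
white=lambda h:(h[...,1]<60)&(h[...,2]>150)
W={}
# bottle caps
for n,tb,sb in[("b1",(230,241,175,190),(245,260,182,196)),("b2",(231,243,207,221),(208,222,190,202)),("l1",(294,307,180,194),(250,264,221,236)),("l2",(308,322,199,212),(232,246,238,253))]:
    a=blob(T,tb,white);b=blob(S,sb,white)
    print(n,a,b); 
    if a and b:print(tri(T,a[0],S,b[0]))
for n,z,(C,nm) in[]:pass
# print local grayscale near the post tops in side view
g=cv2.cvtColor(S[0]["img"],cv2.COLOR_RGB2GRAY)
for u,v in[(231,217),(260,214),(235,258),(267,255)]:print(g[v-4:v+6,u-5:u+6])
E
```

```text
b1 (array([234.55357143, 181.35714286]), array([ 1,  2,  8,  9, 56], dtype=int32)) (array([251.2972973 , 186.32432432]), array([ 3,  2,  8,  6, 37], dtype=int32))
(array([0.61898865, 0.06404913, 0.08512952]), np.float64(0.0014858101195627204))
b2 (array([235.86440678, 213.76271186]), array([ 1,  3,  9,  9, 59], dtype=int32)) (array([215.51282051, 194.07692308]), array([ 4,  1,  8,  7, 39], dtype=int32))
(array([0.47138082, 0.06621258, 0.08398335]), np.float64(0.002055993152229098))
l1 (array([300.28, 187.66]), array([ 3,  4,  8,  8, 50], dtype=int32)) (array([256.96, 226.06]), array([ 3,  2,  9,  7, 50], dtype=int32))
(array([ 0.55183877, -0.21728433,  0.18306213]), np.float64(0.0009001571749495991))
l2 (array([314.84482759, 205.62068966]), array([ 3,  3,  9,  8, 58], dtype=int32)) (array([238.46296296, 244.07407407]), array([ 2,  3, 10,  7, 54], dtype=int32))
(array([ 0.47061732, -0.27196298,  0.18225347]), np.float64(0.00044492094194903284))
[[119 116 113 110 106 107 110 113 116 118 113]
 [118 113 105 138 178 219 138 106 112 115 117]
 [120 106 184 255 255 251 242 157 112 114 117]
 
[... 1041 characters left out ...]
 50 130 255 241 233 202 223  84  91  98]
 [ 46  46  67 127 190 185 147  77  59 118 122]
 [ 39  66  73 110 121  84  83  80  69 128 101]
 [ 47  87  67 117  86  85  89  87  79  30  31]
 [ 33  73  72  82  87  93  93  88  81  27  27]]
[[ 35  33  37  31  22   8  37  80   0   3  13]
 [ 36  27  25  13 112 161 121  94   0   0  13]
 [ 33  32  15 162 224 216 205 243 105   0   0]
 [ 31  24  75 221 217   0  75 239 255   0   0]
 [ 34  21 128 212 203   0  77 238 255   0   0]
 [ 32  23  55 211 241 228 222 232 164   0   0]
 [ 38  26  57  98 158 199 184 144  82   0   6]
 [ 32  23  60  68 117 117 118 107  95   0   0]
 [ 37  39  55 109 122 118 119 111  97  14  16]
 [ 72  68  70 113 124 124 118 110  87   3  13]]
```

```bash
cat >> h.py <<'E'
def wcent(C,u,v,r,lo,hi,dark=False,fill=True):
    """soft-weighted centroid of bright (or dark) spot near u,v, radius r"""
    g=cv2.cvtColor(C[0]["img"],cv2.COLOR_RGB2GRAY).astype(float)
    if dark:g=255-g
    w=np.clip((g-lo)/(hi-lo),0,1)
    for _ in range(3):
        yy,xx=np.mgrid[:g.shape[0],:g.shape[1]];k=w*(np.hypot(xx-u,yy-v)<=r)
        u,v=(k*xx).sum()/k.sum(),(k*yy).sum()/k.sum()
    return np.array([u,v]),k.sum()
def fit2(model,pts):
    """rigid 2d: pts=R model+t"""
    mc,pc=model.mean(0),pts.mean(0);H=(model-mc).T@(pts-pc)
    th=np.arctan2(H[0,1]-H[1,0],H[0,0]+H[1,1]);R=np.array([[np.cos(th),-np.sin(th)],[np.sin(th),np.cos(th)]])
    t=pc-R@mc;return th,t,pts-(model@R.T+t)
HM=np.array([[52,88],[52,-88],[-52,-88],[-52,88]])/1000.
E
python3 - <<'E'
from h import *
S=cam("side0.npz");T=cam("top0.npz")
g=cv2.cvtColor(T[0]["img"],cv2.COLOR_RGB2GRAY)
for u,v in[(288,185),(328,190),(286,208),(327,211)]:print(u,v);print(g[v-6:v+7,u-6:u+7])
# side order: thread0(+x,+y) far-left.. y+ = up-left
P=[]
for u,v in[(260,214),(267,255),(235,258),(231,217)]:
    c,a=wcent(S,u,v,5,150,200);P.append(plane(S,c,.192)[:2]);print(c.round(2),a.round(1),P[-1].round(4))
th,t,r=fit2(HM,np.array(P));print("side",th,t,(r*1e3).round(1).tolist())
# cover
for C,nm,hs in[(S,"side",[(217,157),(212,185),(188,184),(194,157)]),(T,"top",[(207,217),(199,239),(163,227),(171,205)])]:
    P=[]
    for u,v in hs:
        c,a=wcent(C,u,v,3.5,100,200,True);P.append(plane(C,c,.009)[:2]);print(c.round(2),a.round(1),P[-1].round(4))
    P=np.array(P);print(nm,[np.linalg.norm(P[i]-P[i-1]).round(4) for i in range(4)],P.mean(0))
red=lambda h:((h[...,0]<8)|(h[...,0]>172))&(h[...,1]>130)&(h[...,2]>90)
print(blob(T,(165,205,205,235),red),blob(S,(190,215,150,185),red))
E
```

```text
288 185
[[169 142 137 145 155 170 188 198 195 186 183 188 190]
 [144 102  85  94 115 148 176 187 182 165 149 147 150]
 [127  76  52  68 108 150 173 174 169 153 118  95  95]
 [119  65  49  76 122 162 178 176 172 151 105  63  58]
 [115  62  59  93 132 164 181 181 173 143  95  58  52]
 [110  63  76 113 141 158 165 164 147 115  76  56  54]
 [102  67  93 127 145 143 137 128 109  83  59  55  59]
 [ 96  71 103 135 144 135 117 103  87  68  56  61  69]
 [ 90  69 103 135 142 130 111  94  80  66  62  69  80]
 [ 82  62  91 123 133 125 107  92  75  62  65  79  90]
 [ 72  51  69  97 112 110 102  84  66  59  70  84  95]
 [ 66  42  48  65  79  84  78  67  55  56  70  86  99]
 [ 63  38  38  42  50  53  53  46  47  56  74  85 100]]
328 190
[[104 111 117 123 131 147 162 182 199 211 209 202 199]
 [ 73  74  77  77  87 113 147 177 193 202 195 178 173]
 [ 67  67  60  53  74 116 157 178 183 189 182 158 149]
 [ 61  65  60  67  96 133 165 178 176 181 172 146 137]
 [ 64  70  73  90 121 145 162 170 170 168 152 128 128]
 [ 67  77  88 112 136 149 149 148 144 134 118 109 119]
 [ 70  84  97 117 136 143 135 120 108 
[... 2025 characters left out ...]
0.7], [0.3, 0.9], [-0.1, -0.2]]
[216.3  154.75] 14.0 [0.5469 0.3788]
[210.88 187.3 ] 16.4 [0.4739 0.1819]
[187.1  185.52] 15.7 [0.379  0.2229]
[193.56 153.36] 15.1 [0.4491 0.4198]
side [np.float64(0.106), np.float64(0.2099), np.float64(0.1034), np.float64(0.209)] [0.46222641 0.3008748 ]
[206.5  216.67] 0.2 [0.4792 0.2049]
[198.85 238.07] 0.6 [0.3832 0.2436]
[158.28 225.76] 4.9 [0.4515 0.4275]
[170.69 204.88] 0.9 [0.545  0.3683]
top [np.float64(0.1762), np.float64(0.1036), np.float64(0.1961), np.float64(0.1106)] [0.46471358 0.31107012]
(array([184.6       , 220.74285714]), array([ 9, 12, 22,  9, 35], dtype=int32)) (array([201.35135135, 163.13513514]), array([ 9,  6,  6, 16, 37], dtype=int32))
```

Run:
```python
from h import *
S=cam("side0.npz");T=cam("top0.npz")
print(cv2.cvtColor(S[0]["img"],cv2.COLOR_RGB2GRAY)[150:165,185:225])
for C,nm,hs,lo,hi in[(S,"side",[(217.5,157),(211.5,184.5),(187.5,183.5),(194,156.7)],60,180),(T,"top",[(207,217),(199,239),(163,226.5),(171,205)],50,120)]:
    P=[]
    for u,v in hs:
        c,a=wcent(C,u,v,3.,lo,hi,True);P.append(plane(C,c,.009)[:2]);print(c.round(2),a.round(1),P[-1].round(4))
    P=np.array(P);print(nm,[np.linalg.norm(P[i]-P[i-1]).round(4) for i in range(4)],P.mean(0))
    for m in (HM,):
        th,t,r=fit2(HM if nm=="side" else HM[[1,2,3,0]],P);print(th,t,(r*1e3).round(1).tolist())
# tops of posts in top view, disc only: brightest top portion
P=[]
for u,v in[(288.5,182),(329,187),(286,204),(328,209)]:
    c,a=wcent(T,u,v,3.5,120,180);P.append(plane(T,c,.192)[:2]);print(c.round(2),a.round(1),P[-1].round(4))
th,t,r=fit2(HM[[0,1,3,2]],np.array(P));print("top posts",th,t,(r*1e3).round(1).tolist())
# caps: plane intersections per view
for n,ut,us,z in[("b1",(234.55,181.36),(251.3,186.32),.084),("b2",(235.86,213.76),(215.51,194.08),.084),("l1",(300.28,187.66),(256.96,226.06),.183),("l2",(314.84,205.62),(238.46,244.07),.183)]:
    print(n,plane(T,ut,z),plane(S,us,z))
```

```text
[[123 114 128  48 129  56  58  63  55 134 128 129  54  61  65  62  55 133
  122 126  56  57  58  52 130 131  52  42  36  95 114  96  45  34  46  38
  110 103 125 126]
 [119 112 120 121 124 129  55  64  62  59 126 125 127  54  61  65  60  54
  126 125 126  42  30 113  91 119  39  64  59 108 107 109  39  33  33  41
  135 104 106  98]
 [120 114 112 122 120 125  50  58  58  51 125 120 126  54  61  62  56 115
  111  85 112  81 122 122 121 128  55  41  42  42 107 105 113  43  41  48
   46 106 101 102]
 [122 116 111 121 117 117 103  63  48  46 118 105 100  18  26  35  24  82
  109 108 112 110 115 115 118  95 102  31  38  32 107 126 104  37  28  38
   39 111 103 100]
 [125 120 112 121 117 109 237 104 117 118 108 255 255 206  80  83  81 230
  181 190 175 166 168 114 117 117 122  75  38  37  18  88  89  90  23  13
   29 109 102 101]
 [130 125 104 104 111 135 255 255 179 134 183 255 246 247 251 253 254 254
  224 189 233 224 220 219 219 253 220 226 226 228 231 233 241 204 187 204
  118 100 103  99]
 [124 115 116 110 109 135 252 199  32  30  44 211 240 235 237 240 251 116
   84  42 237 220 243 21
[... 1982 characters left out ...]
4(0.1066)] [0.46381584 0.30735342]
-0.3816903387191632 [0.46381584 0.30735342] [[0.4, -1.8], [-1.0, -2.7], [0.1, 5.1], [0.5, -0.6]]
[288.96 180.88] 26.9 [ 0.582  -0.1708]
[330.28 185.73] 28.4 [ 0.5496 -0.3436]
[285.92 206.01] 22.0 [ 0.475  -0.1494]
[327.73 211.07] 23.8 [ 0.4423 -0.3221]
top posts -0.1889944410270838 [ 0.51222294 -0.24647542] [[2.1, -1.0], [2.9, -0.9], [-2.7, 0.9], [-2.3, 1.0]]
b1 [0.62000088 0.06407172 0.084     ] [0.61856033 0.06502516 0.084     ]
b2 [0.47243171 0.06621889 0.084     ] [0.4703206  0.06605324 0.084     ]
l1 [ 0.55139262 -0.21725735  0.183     ] [ 0.55231815 -0.21718484  0.183     ]
l2 [ 0.47027522 -0.27182197  0.183     ] [ 0.47070013 -0.27247511  0.183     ]
```

```bash
cat >> h.py <<'E'
from scipy.spatial.transform import Rotation as Ro
def down(yaw):
    x=np.array([np.cos(yaw),np.sin(yaw),0]);y=np.array([0,0,-1.]);return Ro.from_matrix(np.c_[x,y,np.cross(x,y)])
def row(o,p,yaw):
    R=Ro.from_quat(o["tool_rot"]);d=R.inv().apply(np.array(p)-o["position"])*1e3
    rv=(R.inv()*down(yaw)).as_rotvec();return np.r_[d.round(1),rv.round(4)].tolist()
def st(o):
    R=Ro.from_quat(o["tool_rot"]).as_matrix();print("t",o["time"],"p",o["position"].round(4),"yaw",np.arctan2(R[1,0],R[0,0]).round(4),"y",R[:,1].round(4),"F",o["ft_force"].round(1),"w",round(float(o["grip_width"]),4),"q",o["q"].round(2))
E
python3 - <<'E'
from rig import *
from h import *
o=get_obs();st(o)
for p in[(.281,-.557,.32),(.62,.0645,.32),(.62,.0645,.061)]:
  for y in (.6,.6-np.pi): print(p,y,row(o,p,y))
E
```

```text
t 0.1 p [ 0.2811 -0.5575  0.2217] yaw -1.104 y [-6.0e-04  1.8e-03 -1.0e+00] F [ 0.1  0.4 -0.2] w 0.0869 q [-1.28  0.53  1.43 -0.    1.18 -0.18]
(0.281, -0.557, 0.32) 0.6 [-0.7, -98.3, 0.2, -0.0018, -1.704, -0.0011]
(0.281, -0.557, 0.32) -2.541592653589793 [-0.7, -98.3, 0.2, 0.0011, 1.4376, -0.0018]
(0.62, 0.0645, 0.32) 0.6 [-403.1, -97.4, 582.6, -0.0018, -1.704, -0.0011]
(0.62, 0.0645, 0.32) -2.541592653589793 [-403.1, -97.4, 582.6, 0.0011, 1.4376, -0.0018]
(0.62, 0.0645, 0.061) 0.6 [-402.6, 161.6, 582.5, -0.0018, -1.704, -0.0011]
(0.62, 0.0645, 0.061) -2.541592653589793 [-402.6, 161.6, 582.5, 0.0011, 1.4376, -0.0018]
```

Emit:
jog_arm(
  series=[
    [0,-60,0,0,0,0,-1],
    [0,-98,0,0,0,0,-1],
    [-403,-97,582,-0.0018,-1.704,-0.0011,-1],
    [-403,-97,582,-0.0018,-1.704,-0.0011,-1],
    [-403,-97,582,-0.0018,-1.704,-0.0011,-1],
    [-403,-97,582,-0.0018,-1.704,-0.0011,-1],
    [-403,-97,582,-0.0018,-1.704,-0.0011,-1],
    [-403,-97,582,-0.0018,-1.704,-0.0011,-1],
    [-403,-97,582,-0.0018,-1.704,-0.0011,-1],
    [-403,-97,582,-0.0018,-1.704,-0.0011,-1],
    [-403,-97,582,-0.0018,-1.704,-0.0011,-1],
    [-403,-97,582,-0.0018,-1.704,-0.0011,-1],
    [-403,-97,582,-0.0018,-1.704,-0.0011,-1],
    [-403,-97,582,-0.0018,-1.704,-0.0011,-1],
    [-403,-97,582,-0.0018,-1.704,-0.0011,-1],
    [-403,-97,582,-0.0018,-1.704,-0.0011,-1],
    [-403,-97,582,-0.0018,-1.704,-0.0011,-1],
  ],
  grip_force=15,
)

```text
time: 2.22
position: [0.6191, 0.0619, 0.3197]
tool_rot: [0.677, 0.208, -0.208, -0.675]
ft_force: [0.7, -0.2, 0.5]
grip_width: 0.087
```

Run:
```python
from rig import *
from h import *
o=get_obs();st(o)
for p in[(.62,.0645,.12),(.62,.0645,.061)]: print(row(o,p,.6))
for n in("side","top"):
    c=camera(n);np.savez(f"{n}1.npz",**c);cv2.imwrite(f"pics/{n}1.png",c["img"][:,:,::-1])
a=cv2.imread("pics/side1.png")[100:310,150:330];b=cv2.imread("pics/top1.png")[130:270,150:350]
cv2.imwrite("pics/m1.png",np.hstack([cv2.resize(a,(420,490)),cv2.resize(b,(380,490*0+266)) if 0 else cv2.copyMakeBorder(cv2.resize(b,(380,266)),0,224,0,0,0)]))
```

```text
t 2.225 p [0.6191 0.0619 0.3197] yaw 0.5977 y [ 1.0e-04 -2.2e-03 -1.0e+00] F [ 0.7 -0.2  0.5] w 0.087 q [-0.08  0.43  1.32 -0.    1.39 -0.68]
[2.4, 199.7, 2.0, 0.0019, -0.0023, -0.0011]
[2.5, 258.7, 2.1, 0.0019, -0.0023, -0.0011]
```

View pics/m1.png

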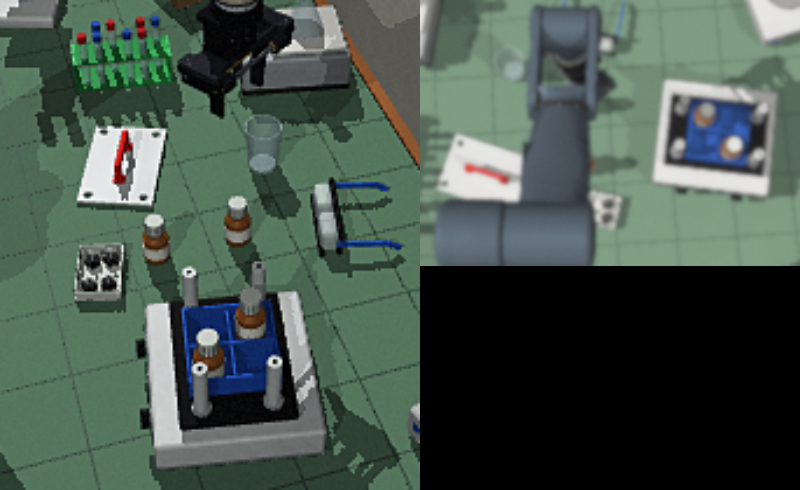

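Emit:
jog_arm(
  series=[
    [2.4,60,2,0,0,0,-1],
    [2.4,120,2,0,0,0,-1],
    [2.4,175,2,0,0,0,-1],
    [2.4,220,2,0,0,0,-1],
    [2.4,245,2,0,0,0,-1],
    [2.4,258,2,0,0,0,-1],
    [2.4,258,2,0,0,0,-1],
  ],
)

```text
time: 3.2
position: [0.6205, 0.0658, 0.0612]
tool_rot: [0.676, 0.208, -0.209, -0.675]
ft_force: [0.0, 0.4, 0.8]
grip_width: 0.0869
```

Run:
```python
from rig import *
from h import *
o=get_obs();st(o)
c=camera("side");cv2.imwrite("pics/s2.png",cv2.resize(c["img"][120:230,170:330,::-1],None,fx=4.5,fy=4.5,interpolation=cv2.INTER_CUBIC))
```

```text
t 3.2 p [0.6205 0.0658 0.0612] yaw 0.5993 y [-3.0e-04 -1.7e-03 -1.0e+00] F [0.  0.4 0.8] w 0.0869 q [-0.07  0.74  1.55 -0.    0.85 -0.67]
```

View pics/s2.png

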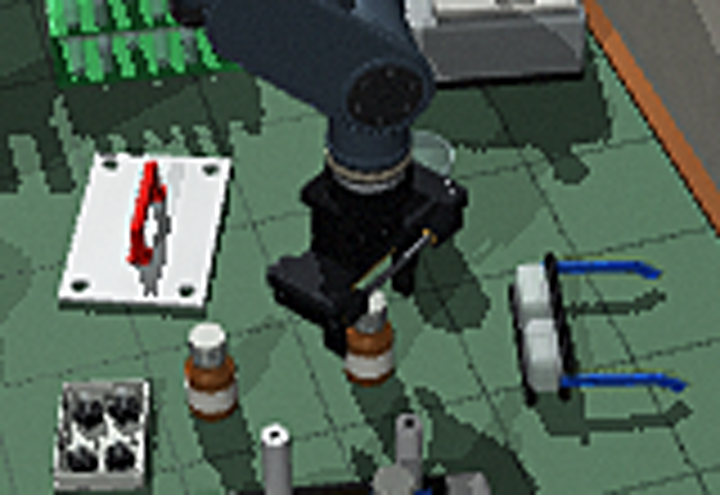

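Emit:
jog_arm(
  series=[
    [0,0,0,0,0,0,1],
    [0,0,0,0,0,0,1],
    [0,0,0,0,0,0,1],
    [0,0,0,0,0,0,1],
    [0,0,0,0,0,0,1],
    [0,0,0,0,0,0,1],
    [0,0,0,0,0,0,1],
    [0,0,0,0,0,0,1],
  ],
  grip_force=25,
)

```text
time: 4.25
position: [0.6205, 0.0662, 0.0614]
tool_rot: [0.676, 0.209, -0.209, -0.675]
ft_force: [0.9, -0.7, 0.2]
grip_width: 0.0318
```

Run:
```python
from rig import *
from h import *
o=get_obs();st(o)
th=-.187;R=np.array([[np.cos(th),-np.sin(th)],[np.sin(th),np.cos(th)]])
A=R@[.033,-.033]+[.511,-.249];B=R@[-.033,.033]+[.511,-.249];print(A,B)
for p in [(.62,.0645,.33),(*A,.33),(*A,.163)]:print(row(o,p,.6))
```

```text
t 4.25 p [0.6205 0.0662 0.0614] yaw 0.6 y [ 2.0e-04 -1.8e-03 -1.0e+00] F [ 0.9 -0.7  0.2] w 0.0318 q [-0.07  0.73  1.55 -0.    0.85 -0.67]
[ 0.53728959 -0.28755979] [ 0.48471041 -0.21044021]
[-1.6, -268.6, -1.6, 0.0016, -0.0, -0.0008]
[-268.7, -267.9, -245.4, 0.0016, -0.0, -0.0008]
[-268.5, -100.9, -245.2, 0.0016, -0.0, -0.0008]
```

Emit:
jog_arm(
  series=[
    [0,-15,0,0,0,0,1],
    [0,-60,0,0,0,0,1],
    [0,-115,0,0,0,0,1],
    [0,-170,0,0,0,0,1],
    [0,-220,0,0,0,0,1],
    [-20,-250,-18,0,0,0,1],
    [-55,-268,-50,0,0,0,1],
    [-95,-268,-87,0,0,0,1],
    [-135,-268,-123,0,0,0,1],
    [-175,-268,-160,0,0,0,1],
    [-215,-268,-196,0,0,0,1],
    [-245,-268,-224,0,0,0,1],
    [-262,-268,-239,0,0,0,1],
    [-268,-268,-245,0.0016,0,-0.0008,1],
    [-268,-268,-245,0.0016,0,-0.0008,1],
  ],
)

```text
time: 6.12
position: [0.5378, -0.2861, 0.3302]
tool_rot: [-0.675, -0.209, 0.209, 0.676]
ft_force: [-0.4, 0.7, -1.3]
grip_width: 0.0314
```

```bash
cat > look.py <<'E'
import sys
from rig import *
from h import *
k=sys.argv[1]
o=get_obs();st(o)
for n,(u0,u1,v0,v1) in (("side",(190,310,150,310)),("top",(240,360,140,250))):
    c=camera(n);np.savez(f"{n}{k}.npz",**c)
    cv2.imwrite(f"pics/{n}{k}z.png",cv2.resize(c["img"][v0:v1,u0:u1,::-1],None,fx=3.6,fy=3.6,interpolation=cv2.INTER_CUBIC))
E
python3 look.py 3
python3 - <<'E'
import cv2
a=cv2.imread("pics/side3z.png");print(a.shape)
E
```

```text
t 6.125 p [ 0.5378 -0.2861  0.3302] yaw 0.6003 y [ 5.e-04  8.e-04 -1.e+00] F [-0.4  0.7 -1.3] w 0.0314 q [-0.67  0.41  1.33  0.    1.4  -1.27]
(576, 432, 3)
```

View pics/side3z.png

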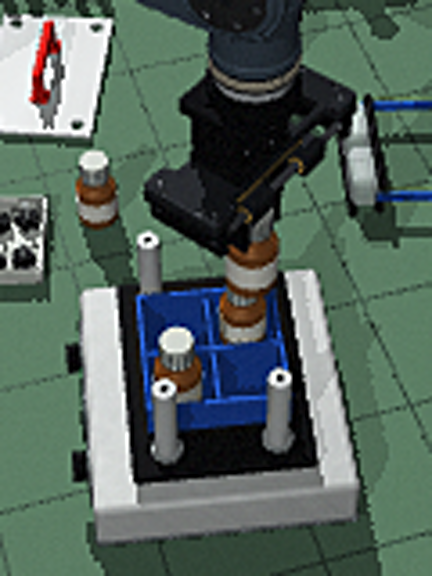

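View pics/top3z.png

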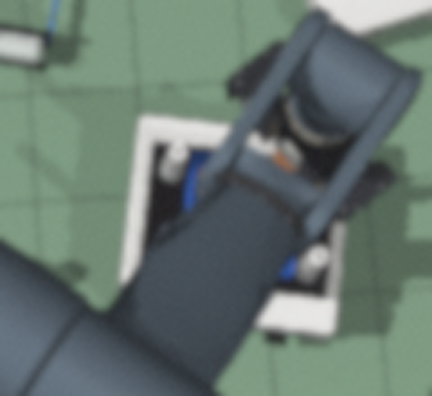

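Run:
```python
from h import *
C=cam("side3.npz")
f=lambda p:(proj(C,p)-[190,150])*3.6
print("cellA floor,rim",f((.5373,-.2876,.099)),f((.5373,-.2876,.134)))
print("bottle body low/mid",f((.5378,-.2861,.27)),f((.5378,-.2861,.295)),f((.5378,-.2861,.32)))
th=-.187;R=np.array([[np.cos(th),-np.sin(th)],[np.sin(th),np.cos(th)]])
for c in [(.002,-.064),(.064,-.064),(.064,-.002),(.002,-.002)]:
    p=R@c+[.511,-.249];print(f((*p,.134)))
```

```text
cellA floor,rim [247.93434027 387.78905945] [248.23791675 365.9469647 ]
bottle body low/mid [249.54079423 272.19029598] [249.79672204 253.77628243] [250.05942994 234.87444033]
[219.11608719 395.95986622]
[285.47605972 389.80044967]
[276.43522747 336.77885654]
[211.90170151 342.64085323]
```

Emit:
jog_arm(
  series=[
    [0,40,0,0,0,0,1],
    [0,90,0,0,0,0,1],
    [0,130,0,0,0,0,1],
    [0,155,0,0,0,0,1],
    [0,164,0,0,0,0,1],
    [0,167,0,0,0,0,1],
    [0,168.5,0,0,0,0,1],
    [0,169.5,0,0,0,0,1],
    [0,169.5,0,0,0,0,1],
  ],
)

```text
time: 7.35
position: [0.538, -0.2871, 0.1613]
tool_rot: [0.676, 0.209, -0.209, -0.675]
ft_force: [-0.1, -0.1, -0.8]
grip_width: 0.0313
```

```bash
python3 look.py 4
```

```text
t 7.35 p [ 0.538  -0.2871  0.1613] yaw 0.5999 y [ 1.3e-03 -8.0e-04 -1.0e+00] F [-0.1 -0.1 -0.8] w 0.0313 q [-0.67  0.58  1.53  0.    1.03 -1.27]
```

View pics/side4z.png

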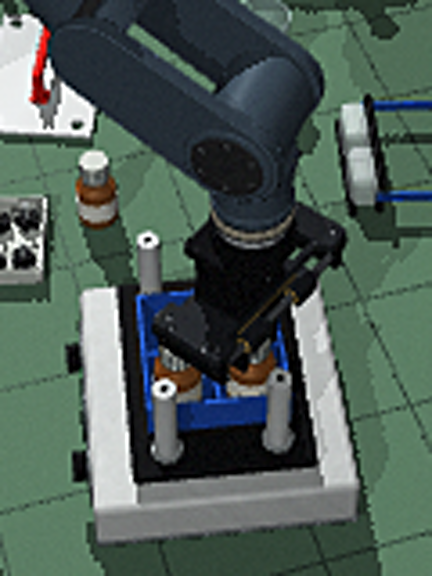

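Emit:
jog_arm(
  series=[
    [0,0.7,0,0,0,0,1],
    [0,1.3,0,0,0,0,1],
    [0,1.3,0,0,0,0,1],
  ],
)

```text
time: 7.82
position: [0.5377, -0.2869, 0.1594]
tool_rot: [0.676, 0.209, -0.209, -0.675]
ft_force: [-0.5, -0.7, 0.7]
grip_width: 0.0316
```

Emit:
jog_arm(
  series=[
    [0,0.7,0,0,0,0,1],
    [0,0.7,0,0,0,0,1],
  ],
)

```text
time: 8.07
position: [0.5379, -0.2872, 0.1593]
tool_rot: [0.676, 0.209, -0.209, -0.675]
ft_force: [-0.9, -0.8, 3.9]
grip_width: 0.0314
```

Run:
```python
from rig import *
from h import *
st(get_obs())
```

```text
t 8.075 p [ 0.5379 -0.2872  0.1593] yaw 0.6 y [ 0.001 -0.001 -1.   ] F [-0.9 -0.8  3.9] w 0.0314 q [-0.67  0.58  1.53 -0.    1.02 -1.27]
```

Emit:
jog_arm(
  series=[
    [0,0,0,0,0,0,-0.2],
    [0,0,0,0,0,0,-0.2],
    [0,0,0,0,0,0,-0.2],
    [0,0,0,0,0,0,-0.2],
    [0,-10,0,0,0,0,-0.2],
    [0,-40,0,0,0,0,-0.2],
    [0,-90,0,0,0,0,-0.2],
    [0,-140,0,0,0,0,-0.2],
    [0,-140,0,0,0,0,-0.2],
  ],
)

```text
time: 9.2
position: [0.5401, -0.2886, 0.3046]
tool_rot: [0.679, 0.212, -0.207, -0.672]
ft_force: [-0.3, 0.1, -0.5]
grip_width: 0.0523
```

```bash
python3 look.py 5;python3 - <<'E'
from rig import *
from h import *
o=get_obs()
for p in [(.4715,.0665,.3),(.4715,.0665,.061)]:print(row(o,p,.6))
E
```

```text
t 9.2 p [ 0.5401 -0.2886  0.3046] yaw 0.6002 y [ 0.0097 -0.0075 -0.9999] F [-0.3  0.1 -0.5] w 0.0523 q [-0.67  0.43  1.37  0.    1.33 -1.27]
[144.9, -0.9, 328.8, 0.0014, 0.0001, 0.0007]
[144.7, 238.1, 329.1, 0.0014, 0.0001, 0.0007]
```

View pics/side5z.png

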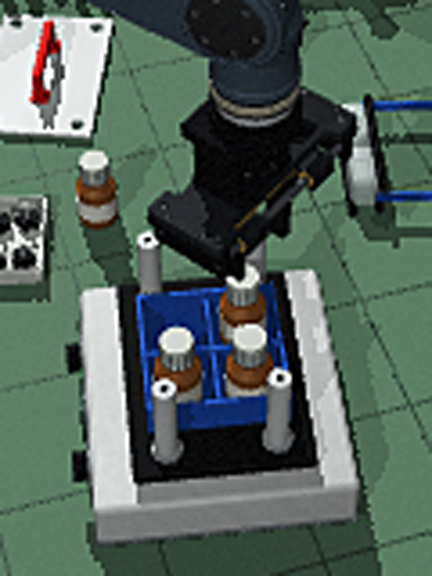

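Emit:
jog_arm(
  series=[
    [15,-1,34,0,0,0,-0.4],
    [38,-1,86,0,0,0,-0.4],
    [61,-1,138,0,0,0,-0.4],
    [84,-1,190,0,0,0,-0.4],
    [107,-1,242,0,0,0,-0.4],
    [128,-1,290,0,0,0,-0.4],
    [141,-1,321,0,0,0,-0.4],
    [145,-1,329,0.0014,0,0.0007,-0.4],
    [145,40,329,0.0014,0,0.0007,-0.4],
    [145,95,329,0.0014,0,0.0007,-0.4],
    [145,100,329,0.0014,0,0.0007,-0.4],
  ],
)

```text
time: 10.68
position: [0.4683, 0.0661, 0.195]
tool_rot: [-0.674, -0.205, 0.212, 0.677]
ft_force: [0.2, -0.8, 0.5]
grip_width: 0.0608
```

Run:
```python
from rig import *
from h import *
c=camera("side");cv2.imwrite("pics/s6.png",cv2.resize(c["img"][120:230,170:330,::-1],None,fx=4.5,fy=4.5,interpolation=cv2.INTER_CUBIC))
o=get_obs();st(o)
print(row(o,(.4715,.0665,.061),.6))
```

```text
t 10.725 p [0.47   0.066  0.1965] yaw 0.599 y [-0.0075  0.0011 -1.    ] F [-0.3  0.   0.4] w 0.061 q [-0.1   0.37  1.82  0.    0.96 -0.7 ]
[2.2, 135.5, -1.1, -0.0051, -0.001, -0.0056]
```

View pics/s6.png

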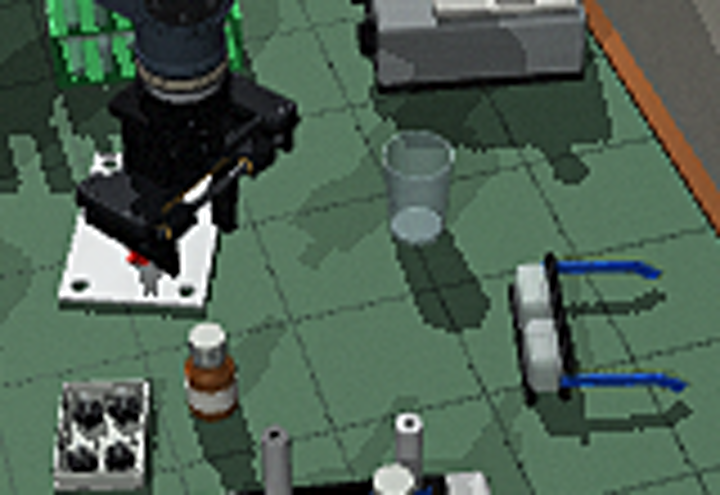

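Emit:
jog_arm(
  series=[
    [1,50,0,0,0,0,-0.4],
    [1,100,0,0,0,0,-0.4],
    [1,125,0,0,0,0,-0.4],
    [1,135,0,0,0,0,-0.4],
    [1,135,0,0,0,0,-0.4],
    [1,135,0,0,0,0,-0.4],
  ],
)

```text
time: 11.48
position: [0.4737, 0.0671, 0.065]
tool_rot: [0.676, 0.21, -0.208, -0.675]
ft_force: [0.2, -0.2, -0.5]
grip_width: 0.0611
```

Emit:
jog_arm(
  series=[
    [0,0,0,0,0,0,1],
    [0,0,0,0,0,0,1],
    [0,0,0,0,0,0,1],
    [0,0,0,0,0,0,1],
    [0,0,0,0,0,0,1],
    [0,0,0,0,0,0,1],
  ],
)

```text
time: 12.22
position: [0.4722, 0.0672, 0.0636]
tool_rot: [-0.675, -0.209, 0.209, 0.676]
ft_force: [-0.6, -0.3, 2.1]
grip_width: 0.0314
```

Run:
```python
from rig import *
from h import *
c=camera("side");cv2.imwrite("pics/s7.png",cv2.resize(c["img"][120:230,170:330,::-1],None,fx=4.5,fy=4.5,interpolation=cv2.INTER_CUBIC))
o=get_obs();st(o)
B=(.4847,-.2104)
for p in [(*o["position"][:2],.33),(*B,.33),(*B,.163)]:print(row(o,p,.6))
```

```text
t 12.275 p [0.4721 0.0673 0.0636] yaw 0.6 y [-1.4e-03  8.0e-04 -1.0e+00] F [-0.3 -0.2  1.1] w 0.0317 q [-0.09  0.61  1.93  0.    0.6  -0.69]
[-0.2, -266.4, 0.4, -0.0014, 0.0, -0.0007]
[-146.6, -266.6, -235.9, -0.0014, 0.0, -0.0007]
[-146.5, -99.6, -236.1, -0.0014, 0.0, -0.0007]
```

View pics/s7.png

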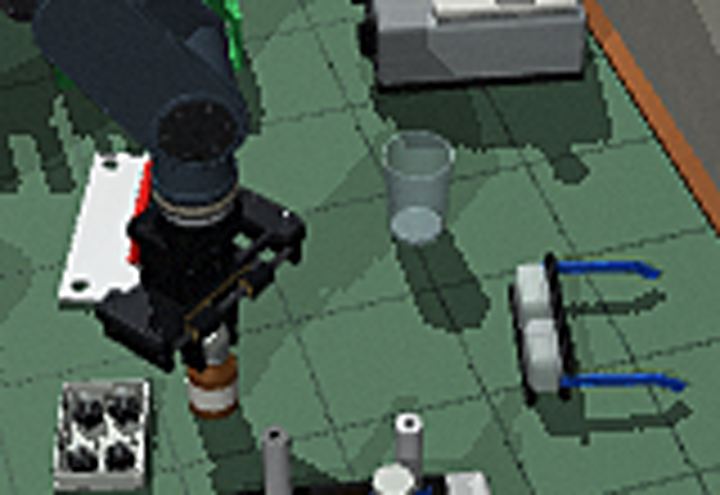

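Emit:
jog_arm(
  series=[
    [0,-15,0,0,0,0,1],
    [0,-60,0,0,0,0,1],
    [0,-115,0,0,0,0,1],
    [0,-170,0,0,0,0,1],
    [0,-220,0,0,0,0,1],
    [-11,-250,-17,0,0,0,1],
    [-30,-266,-48,0,0,0,1],
    [-57,-266,-91,0,0,0,1],
    [-84,-266,-134,0,0,0,1],
    [-111,-266,-177,0,0,0,1],
    [-132,-266,-211,0,0,0,1],
    [-143,-266,-229,0,0,0,1],
    [-146.5,-266,-236,0,0,0,1],
    [-146.5,-266,-236,-0.0014,0,-0.0007,1],
    [-146.5,-266,-236,-0.0014,0,-0.0007,1],
  ],
)

```text
time: 14.15
position: [0.4848, -0.2089, 0.3294]
tool_rot: [-0.675, -0.21, 0.209, 0.676]
ft_force: [-0.2, 0.5, -1.1]
grip_width: 0.0317
```

```bash
python3 look.py 8;python3 - <<'E'
from rig import *
from h import *
o=get_obs();print(row(o,(.4847,-.2104,.1626),.6))
E
```

```text
t 14.15 p [ 0.4848 -0.2089  0.3294] yaw 0.6015 y [-1.e-04  8.e-04 -1.e+00] F [-0.2  0.5 -1.1] w 0.0317 q [-0.62  0.28  1.53  0.    1.33 -1.22]
[-0.9, 166.9, -0.9, -0.0001, 0.0016, 0.0004]
```

View pics/side8z.png

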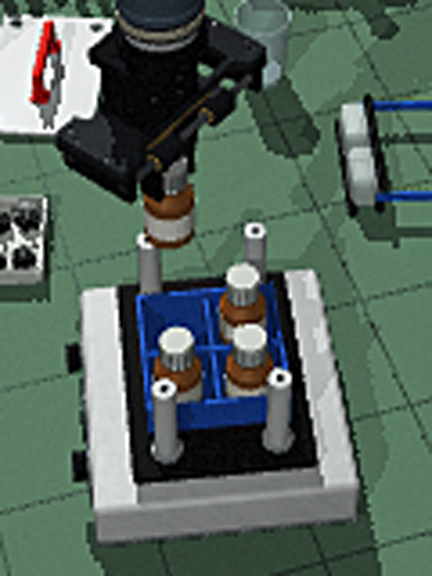

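Emit:
jog_arm(
  series=[
    [0,40,0,0,0,0,1],
    [-0.5,90,-0.5,0,0,0,1],
    [-0.5,130,-0.5,0,0,0,1],
    [-0.5,152,-0.5,0,0,0,1],
    [-0.5,161,-0.5,0,0,0,1],
    [-0.5,165,-0.5,0,0,0,1],
    [-0.5,166.5,-0.5,0,0,0,1],
    [-0.5,167.5,-0.5,0,0,0,1],
    [-0.5,167.5,-0.5,0,0,0,1],
  ],
)

```text
time: 15.38
position: [0.4851, -0.2113, 0.1624]
tool_rot: [0.676, 0.209, -0.209, -0.675]
ft_force: [-0.7, 1.0, -1.0]
grip_width: 0.0314
```

Emit:
jog_arm(
  series=[
    [0,0,0,0,0,0,1],
  ],
)

```text
time: 15.5
position: [0.485, -0.2113, 0.1622]
tool_rot: [0.676, 0.209, -0.209, -0.675]
ft_force: [0.3, -0.3, -1.6]
grip_width: 0.0317
```

Emit:
jog_arm(
  series=[
    [0,0.7,0,0,0,0,1],
    [0,0.7,0,0,0,0,1],
  ],
)

```text
time: 15.75
position: [0.4851, -0.2114, 0.1616]
tool_rot: [0.676, 0.209, -0.209, -0.675]
ft_force: [-0.6, 0.7, 1.7]
grip_width: 0.0313
```

Emit:
jog_arm(
  series=[
    [0,0.5,0,0,0,0,1],
    [0,0.5,0,0,0,0,1],
  ],
)

```text
time: 16.0
position: [0.4852, -0.2116, 0.1615]
tool_rot: [0.676, 0.209, -0.209, -0.675]
ft_force: [-1.4, 0.7, 4.9]
grip_width: 0.0309
```

Emit:
jog_arm(
  series=[
    [0,0,0,0,0,0,-0.2],
    [0,0,0,0,0,0,-0.2],
    [0,0,0,0,0,0,-0.2],
    [0,0,0,0,0,0,-0.2],
    [0,-10,0,0,0,0,-0.2],
    [0,-40,0,0,0,0,-0.2],
    [0,-90,0,0,0,0,-0.2],
    [0,-140,0,0,0,0,-0.2],
    [0,-160,0,0,0,0,-0.2],
    [0,-160,0,0,0,0,-0.2],
  ],
)

```text
time: 17.25
position: [0.4856, -0.2117, 0.3231]
tool_rot: [0.677, 0.21, -0.208, -0.674]
ft_force: [-0.2, 0.2, -0.6]
grip_width: 0.0524
```

```bash
python3 look.py 9
```

```text
t 17.25 p [ 0.4856 -0.2117  0.3231] yaw 0.6001 y [ 0.0047 -0.0031 -1.    ] F [-0.2  0.2 -0.6] w 0.0524 q [-0.62  0.29  1.54  0.    1.31 -1.22]
```

View pics/side9z.png

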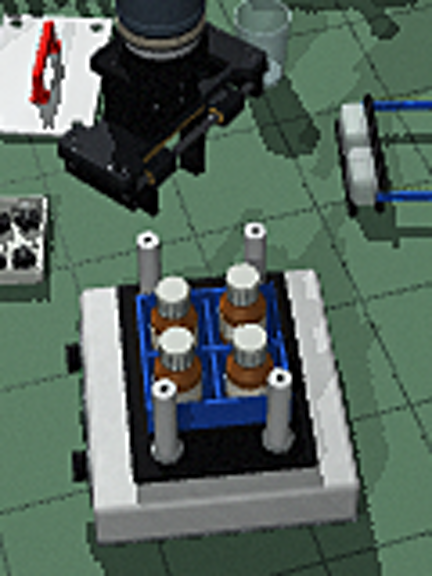

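Run:
```python
from h import *
# refined cover from side0 + side1 (same cam); fine picks at r=2.5
for f in("side0.npz","side8.npz","side1.npz"):
    C=cam(f);P=[]
    for u,v in[(216.4,157.2),(210.9,184.3),(187.4,183.5),(194.1,156.3)]:
        g=cv2.cvtColor(C[0]["img"],cv2.COLOR_RGB2GRAY).astype(float)
        c,a=wcent(C,u,v,2.3,60,180,True);P.append(plane(C,c,.0085)[:2]);print(c.round(2),a.round(1),P[-1].round(4))
    P=np.array(P);th,t,r=fit2(HM,P);print(f,th,t,(r*1e3).round(1).tolist())
```

```text
[216.43 157.19] 6.6 [0.5435 0.3629]
[210.93 184.31] 6.1 [0.4784 0.2   ]
[187.32 182.99] 8.2 [0.383  0.2383]
[194.08 155.44] 6.8 [0.4484 0.4054]
side0.npz -0.38288522529413144 [0.46333292 0.30163243] [[-1.0, -1.0], [-0.3, -0.6], [0.8, -1.2], [0.5, 2.8]]
[216.29 157.25] 5.3 [0.5428 0.3626]
[211.  184.5] 16.0 [0.4785 0.1987]
[187.22 183.09] 6.8 [0.3825 0.2378]
[194.07 155.38] 9.2 [0.4485 0.4059]
side8.npz -0.38286114928192827 [0.46305511 0.30127176] [[-1.4, -0.8], [0.0, -1.5], [0.5, -1.3], [0.8, 3.6]]
[216.33 157.24] 5.8 [0.5429 0.3626]
[210.95 184.25] 6.7 [0.4786 0.2003]
[187.25 183.07] 7.4 [0.3826 0.2379]
[194.06 155.44] 7.6 [0.4484 0.4055]
side1.npz -0.38172197853462964 [0.46313174 0.30158181] [[-1.2, -1.2], [0.0, -0.3], [0.5, -1.4], [0.7, 2.9]]
```

Run:
```python
from rig import *
from h import *
red=lambda h:((h[...,0]<8)|(h[...,0]>172))&(h[...,1]>130)&(h[...,2]>90)
T=cam("top0.npz");S=cam("side0.npz")
for C,b in((T,(165,205,205,235)),(S,(190,215,148,185))):
    u0,u1,v0,v1=b;h=cv2.cvtColor(C[0]["img"],cv2.COLOR_RGB2HSV)[v0:v1,u0:u1].astype(int);m=red(h);print(m.astype(int).sum())
    ys,xs=np.nonzero(m);print(xs.min()+u0,xs.max()+u0,ys.min()+v0,ys.max()+v0)
    r=cv2.minAreaRect(np.c_[xs+u0,ys+v0].astype(np.float32));print(r,plane(C,r[0],.048),plane(C,r[0],.04))
o=get_obs();st(o)
for p in [(.463,.302,.30),(.463,.302,.026)]:print(row(o,p,-.382))
c=camera("top");np.savez("top10.npz",**c);cv2.imwrite("pics/t10.png",cv2.resize(c["img"][190:260,150:220,::-1],None,fx=8,fy=8,interpolation=cv2.INTER_CUBIC))
```

```text
35
174 195 217 225
((184.5, 221.0), (21.819719314575195, 2.2135941982269287), 18.434947967529297) [0.46000603 0.30042017 0.048     ] [0.46116997 0.30169848 0.04      ]
57
198 206 156 178
((202.14707946777344, 166.91177368164062), (5.5783185958862305, 22.070741653442383), 14.03624439239502) [0.46043983 0.27591183 0.048     ] [0.46170912 0.2845733  0.04      ]
t 17.35 p [ 0.4842 -0.2107  0.3202] yaw 0.6 y [-6.e-04  7.e-04 -1.e+00] F [-0.3 -0.1 -0.6] w 0.0521 q [-0.62  0.29  1.54  0.    1.31 -1.22]
[272.0, 20.5, 435.1, -0.0007, 0.982, -0.0006]
[272.0, 294.5, 434.9, -0.0007, 0.982, -0.0006]
```

View pics/t10.png

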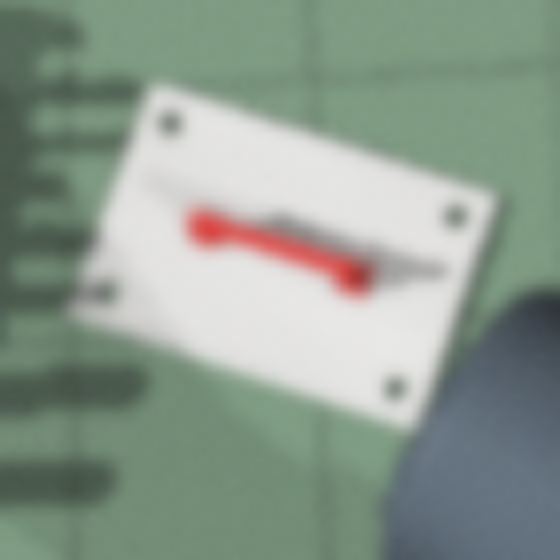

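Emit:
jog_arm(
  series=[
    [26,20,40,0,0.1,0,-0.2],
    [55,20,85,0,0.22,0,-0.2],
    [85,20,133,0,0.35,0,-0.2],
    [115,20,181,0,0.48,0,-0.2],
    [145,20,230,0,0.61,0,-0.2],
    [175,20,280,0,0.74,0,-0.2],
    [205,20,328,0,0.86,0,-0.2],
    [235,20,376,0,0.95,0,-0.2],
    [260,20,416,-0.0007,0.982,-0.0006,-0.2],
    [272,20,435,-0.0007,0.982,-0.0006,-0.2],
    [272,20,435,-0.0007,0.982,-0.0006,-0.2],
    [272,20,435,-0.0007,0.982,-0.0006,-0.2],
  ],
)

```text
time: 18.9
position: [0.4631, 0.3006, 0.2995]
tool_rot: [0.695, -0.135, 0.134, -0.693]
ft_force: [-0.5, -0.5, -0.5]
grip_width: 0.0524
```

Run:
```python
from rig import *
from h import *
c=camera("side");cv2.imwrite("pics/s11.png",cv2.resize(c["img"][90:230,150:310,::-1],None,fx=4,fy=4,interpolation=cv2.INTER_CUBIC))
o=get_obs();st(o)
print(row(o,(.4625,.303,.026),-.382))
```

```text
t 18.95 p [0.4634 0.3004 0.2998] yaw -0.383 y [-8.0e-04 -1.8e-03 -1.0e+00] F [ 0.5 -0.2  0.5] w 0.0525 q [ 0.37  0.35  1.52 -0.    1.28  0.76]
[-1.8, 273.8, 2.6, 0.002, -0.001, -0.0001]
```

View pics/s11.png

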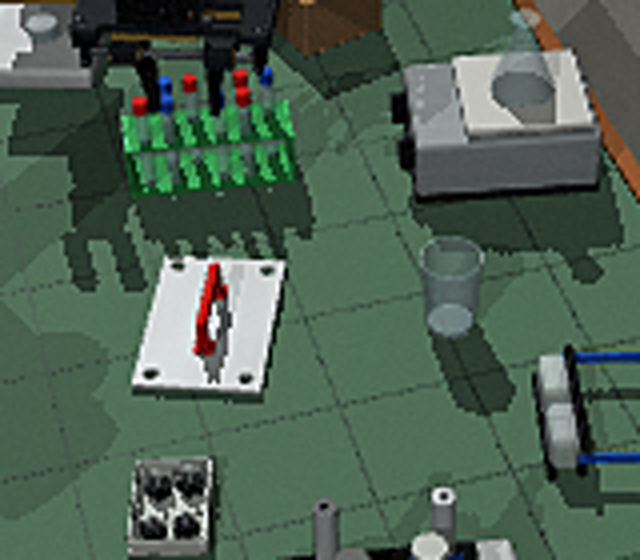

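Emit:
jog_arm(
  series=[
    [-1,50,2,0.002,0,0,-0.2],
    [-1,105,2,0.002,0,0,-0.2],
    [-1,160,2,0.002,0,0,-0.2],
    [-1,210,2,0.002,0,0,-0.2],
    [-1,235,2,0.002,0,0,-0.2],
    [-1,235,2,0.002,0,0,-0.2],
  ],
)

```text
time: 19.7
position: [0.4625, 0.3018, 0.0638]
tool_rot: [0.695, -0.136, 0.134, -0.694]
ft_force: [1.0, -0.6, -0.9]
grip_width: 0.0522
```

Run:
```python
from rig import *
from h import *
c=camera("side");cv2.imwrite("pics/s12.png",cv2.resize(c["img"][110:210,160:260,::-1],None,fx=5.5,fy=5.5,interpolation=cv2.INTER_CUBIC))
o=get_obs();st(o)
print(row(o,(.4625,.303,.026),-.382))
```

```text
t 19.75 p [0.4637 0.3025 0.0653] yaw -0.3836 y [ 2.e-04  6.e-04 -1.e+00] F [-0.5  0.2  0.2] w 0.0525 q [0.38 0.66 1.74 0.   0.74 0.76]
[-1.3, 39.3, -0.0, -0.0006, -0.0016, -0.0001]
```

View pics/s12.png

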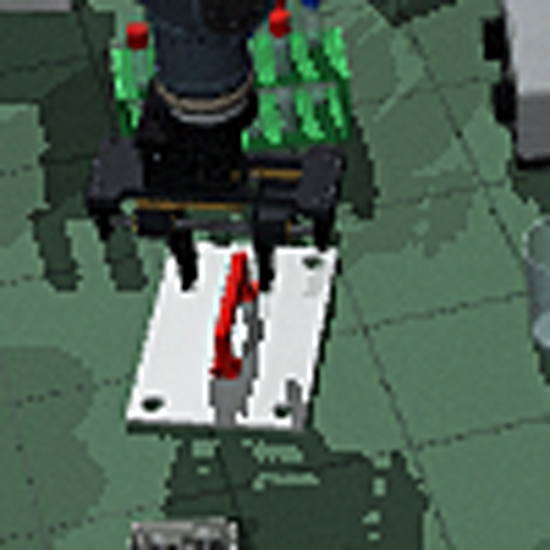

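```bash
python3 - <<'E'
from h import *
C=cam("side0.npz");th=-.382;c=np.array([.4625,.303])
f=lambda p:((proj(C,p)+.5-[160,110])*5.5).round(0)
R=np.array([[np.cos(th),-np.sin(th)],[np.sin(th),np.cos(th)]])
for y in(-.051,-.039,0,.039,.051):
    p=R@[0,y]+c;print(y,f((*p,.051)),f((*p,.039)),f((*p,.009)))
for h in HM:print(h,f((*(R@h+c),.009)))
E
python3 - <<'E'
import cv2
a=cv2.imread("pics/side0.png")
cv2.imwrite("pics/s0c.png",cv2.resize(a[110:210,160:260],None,fx=5.5,fy=5.5,interpolation=cv2.INTER_NEAREST))
E
```

```text
-0.051 [219. 334.] [220. 345.] [223. 373.]
-0.039 [221. 324.] [223. 335.] [226. 362.]
0 [229. 290.] [231. 301.] [234. 329.]
0.039 [237. 258.] [238. 269.] [241. 296.]
0.051 [239. 248.] [241. 259.] [244. 287.]
[0.052 0.088] [312. 260.]
[ 0.052 -0.088] [282. 409.]
[-0.052 -0.088] [150. 402.]
[-0.052  0.088] [189. 254.]
```

View pics/s0c.png

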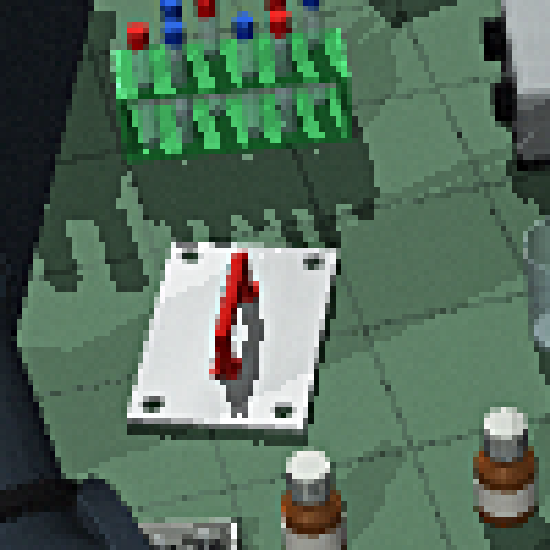

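Emit:
jog_arm(
  series=[
    [-1,20,0,0,0,0,-0.2],
    [-1,35,0,0,0,0,-0.2],
    [-1,39,0,0,0,0,-0.2],
    [-1,39,0,0,0,0,-0.2],
    [-1,39,0,0,0,0,-0.2],
  ],
)

```text
time: 20.38
position: [0.4633, 0.3042, 0.0273]
tool_rot: [-0.693, 0.133, -0.135, 0.695]
ft_force: [-0.4, 0.0, -0.2]
grip_width: 0.0524
```

Run:
```python
from rig import *
from h import *
c=camera("side");cv2.imwrite("pics/s13.png",cv2.resize(c["img"][110:210,160:260,::-1],None,fx=5.5,fy=5.5,interpolation=cv2.INTER_CUBIC))
o=get_obs();st(o)
```

```text
t 20.425 p [0.4633 0.3042 0.0273] yaw -0.382 y [ 0.0028  0.0017 -1.    ] F [ 0.4 -0.3 -0.3] w 0.0523 q [0.38 0.73 1.75 0.   0.66 0.76]
```

View pics/s13.png

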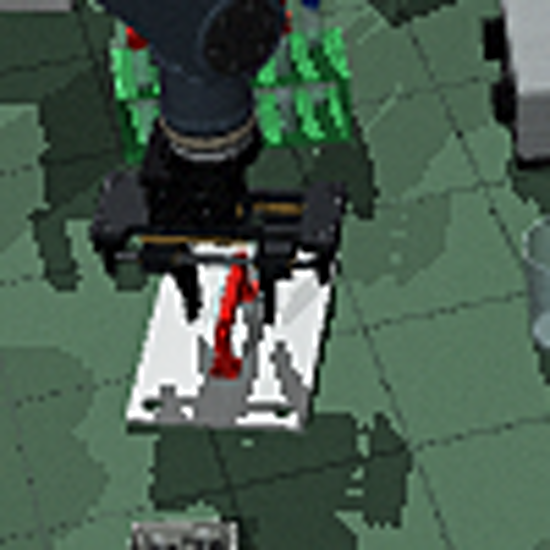

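Emit:
jog_arm(
  series=[
    [0,1,-1.5,0,0,0,0.2],
    [0,1,-1.5,0,0,0,1],
    [0,1,-1.5,0,0,0,1],
    [0,1,-1.5,0,0,0,1],
    [0,1,-1.5,0,0,0,1],
    [0,1,-1.5,0,0,0,1],
    [0,1,-1.5,0,0,0,1],
    [0,1,-1.5,0,0,0,1],
  ],
  grip_force=55,
)

```text
time: 21.42
position: [0.4627, 0.3026, 0.0257]
tool_rot: [-0.694, 0.133, -0.135, 0.695]
ft_force: [1.0, -1.4, -1.2]
grip_width: 0.0114
```

Run:
```python
from rig import *
from h import *
o=get_obs();st(o);print(o["moment"])
c=camera("side");cv2.imwrite("pics/s14.png",cv2.resize(c["img"][110:210,160:260,::-1],None,fx=5.5,fy=5.5,interpolation=cv2.INTER_CUBIC))
```

```text
t 21.425 p [0.4627 0.3026 0.0257] yaw -0.3819 y [ 0.0024  0.0013 -1.    ] F [ 1.  -1.4 -1.2] w 0.0114 q [0.38 0.73 1.76 0.   0.65 0.76]
[-0.13534866 -0.28437864  0.02915901]
```

View pics/s14.png

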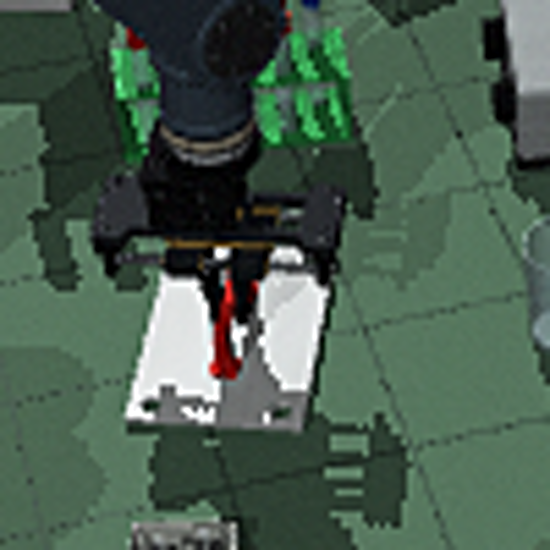

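Emit:
jog_arm(
  series=[
    [0,-4,0,0,0,0,1],
    [0,-15,0,0,0,0,1],
    [0,-35,0,0,0,0,1],
    [0,-60,0,0,0,0,1],
    [0,-80,0,0,0,0,1],
    [0,-85,0,0,0,0,1],
    [0,-85,0,0,0,0,1],
  ],
)

```text
time: 22.35
position: [0.4618, 0.3024, 0.1108]
tool_rot: [-0.694, 0.134, -0.135, 0.695]
ft_force: [1.0, -0.7, -4.4]
grip_width: 0.0113
```

Run:
```python
from rig import *
from h import *
o=get_obs();st(o);print(o["moment"])
c=camera("side");cv2.imwrite("pics/s15.png",cv2.resize(c["img"][100:210,160:270,::-1],None,fx=5,fy=5,interpolation=cv2.INTER_CUBIC))
print(row(o,(.511,-.249,.30),-.187))
```

```text
t 22.35 p [0.4618 0.3024 0.1108] yaw -0.3819 y [ 0.0016  0.0012 -1.    ] F [ 1.  -0.7 -4.4] w 0.0113 q [0.38 0.59 1.72 0.   0.83 0.76]
[-0.04727898 -0.0377682   0.01959398]
[251.4, -189.8, -493.0, -0.0016, -0.1949, 0.0012]
```

View pics/s15.png

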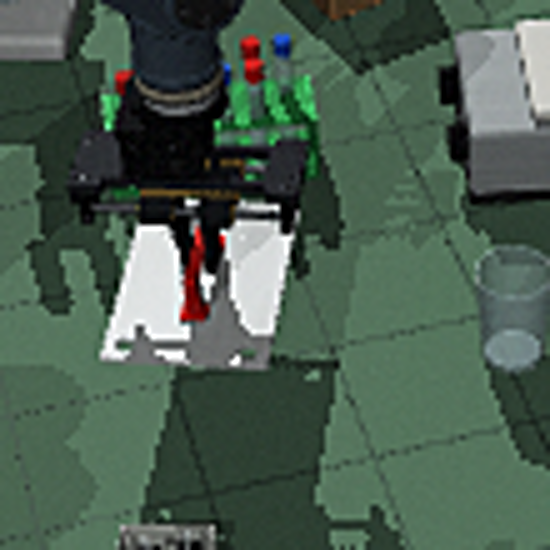

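Emit:
jog_arm(
  series=[
    [0,-20,0,0,0,0,1],
    [0,-60,0,0,0,0,1],
    [0,-105,0,0,0,0,1],
    [5,-150,-10,0,0,0,1],
    [17,-178,-34,0,-0.02,0,1],
    [36,-190,-70,0,-0.04,0,1],
    [58,-190,-113,0,-0.06,0,1],
    [80,-190,-157,0,-0.08,0,1],
    [103,-190,-202,0,-0.1,0,1],
    [126,-190,-247,0,-0.12,0,1],
    [149,-190,-292,0,-0.14,0,1],
    [172,-190,-337,0,-0.16,0,1],
    [195,-190,-382,0,-0.18,0,1],
    [216,-190,-423,0,-0.19,0,1],
    [233,-190,-457,0,-0.195,0,1],
    [245,-190,-481,-0.0016,-0.195,0.0012,1],
    [251,-190,-492,-0.0016,-0.195,0.0012,1],
    [251,-190,-493,-0.0016,-0.195,0.0012,1],
    [251,-190,-493,-0.0016,-0.195,0.0012,1],
    [251,-190,-493,-0.0016,-0.195,0.0012,1],
  ],
)

```text
time: 24.9
position: [0.5109, -0.2474, 0.3002]
tool_rot: [-0.704, 0.066, -0.065, 0.704]
ft_force: [0.2, -0.4, -3.8]
grip_width: 0.0111
```

```bash
sed -i 's/240,360,140,250/240,360,130,270/' look.py; python3 look.py 16
```

```text
t 24.9 p [ 0.5109 -0.2474  0.3002] yaw -0.1856 y [-1.e-04  6.e-04 -1.e+00] F [ 0.2 -0.4 -3.8] w 0.0111 q [-0.65  0.37  1.48  0.    1.29 -0.46]
```

View pics/side16z.png

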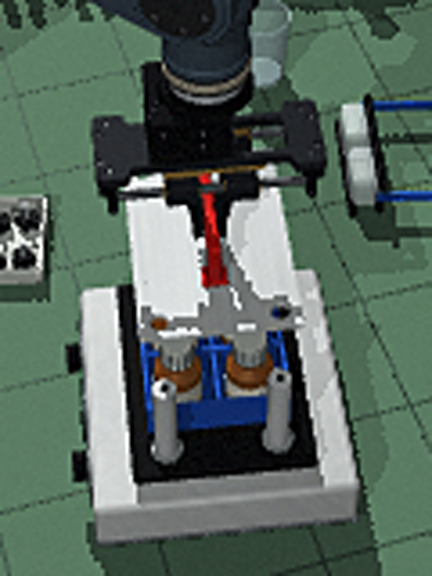

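View pics/top16z.png

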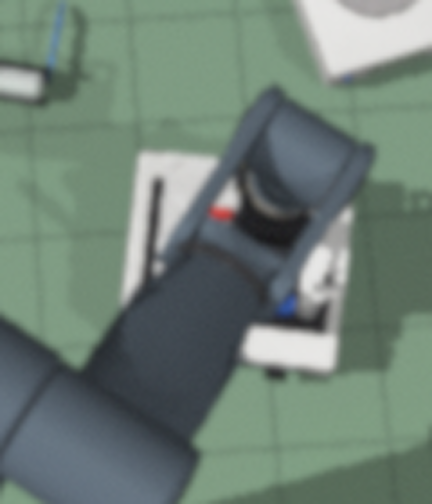

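Run:
```python
from h import *
C=cam("side16.npz")
g=cv2.cvtColor(C[0]["img"],cv2.COLOR_RGB2GRAY)
for x,y in((281,312),(158,323)):
    u,v=int(x/3.6+190),int(y/3.6+150);print(u,v);print(g[v-5:v+6,u-7:u+8])
im=C[0]["img"][180:260,200:290,::-1]
cv2.imwrite("pics/s16n.png",cv2.resize(im,None,fx=8,fy=7,interpolation=cv2.INTER_NEAREST))
```

```text
268 236
[[229 215 211 213 214 224 223 220 212 211 209 211 178 177 211]
 [112 233 224 226 229 108 112 108 100 218 212 211 190 175 212]
 [111 115 111 115 117 113 114 109 101 227 218 214 200 183 181]
 [121 114 111 116 119 110 140 146 115 117 234 227 202 182 182]
 [122 117 118 124 104  69  66  37  88  99 123 117 128 189 186]
 [120 118 119 126  66  24  18   6   5  42 122 114 106 195 188]
 [120 120 119 127  68  15  12   4   0  90 124 109 100 195 188]
 [118 119 119 120 127  96  70  53 108 121 112 234 226 140 185]
 [116 118 121 122 124 124 124 128 125 123 113 241 232 203 186]
 [111 119 119 119 125 125 126 130 128 126 115 117 139 158 189]
 [111 112 121 127 131 132 103  99  63  64  76 152 167 189 185]]
233 239
[[ 12  55 254 238 233 232 225 224 221 223 224 221 221 223 226]
 [ 23   0 255 110 113 101 235 228 223 223 222 221 224 221 224]
 [ 19   0 255 107 110  98 247 239 233 229 227 226 225 225 225]
 [ 21   0 255 114 116 116 124 185 167 196 237 233 235 237 238]
 [ 22   0 214 116 119 122  94  88  88  99 176 251 118 114 119]
 [ 20   2 198 112 118  90  71  63  62  49 103 128 113 115 114]
 [ 26   4 137 255 120 106  25  61  55  48  93 118 114 107 106]
 [ 20   5 134 131 119 124  98  70  77  78 111 107 100 241 236]
 [ 22  13 141 123 120 120 122 115 254 248 241 239 236 242 236]
 [ 22  12  69 128 120 121 119 115 122 220 213 182 180 181 142]
 [ 25  18  38 168 125 125 123 115 110 118 116 112 110 114 112]]
```

View pics/s16n.png

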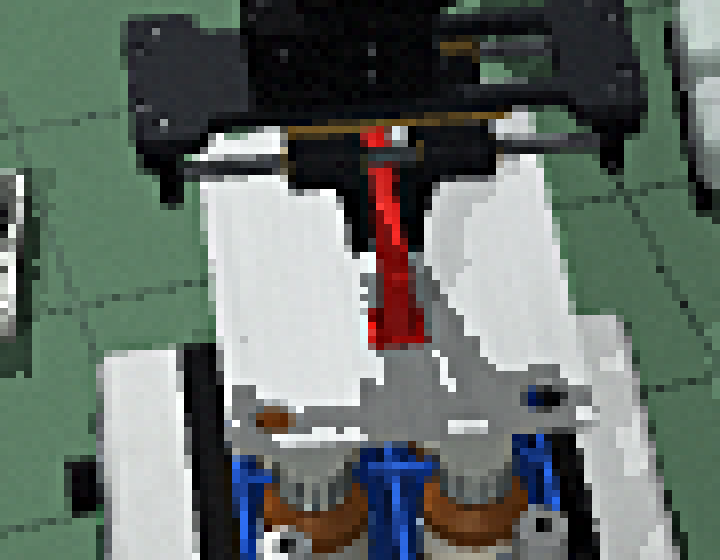

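Run:
```python
from h import *
C=cam("side16.npz")
P=[]
for (u,v),(lo,hi) in (((267.6,236.4),(140,200)),((234,239.5),(140,190))):
    c,a=wcent(C,u,v,3,lo,hi,True);p=plane(C,c,.281);P.append(p[:2]);print(c.round(2),a.round(1),p.round(4))
P=np.array(P);d=P[0]-P[1];print(np.linalg.norm(d),np.arctan2(d[1],d[0]))
y=np.arctan2(d[1],d[0]);ctr=P.mean(0)+.088*np.array([-np.sin(y),np.cos(y)]);print("centre",ctr)
# posts in the clean side views
for f in("side9.npz","side5.npz","side16.npz"):
    D=cam(f);Q=[]
    for u,v in[(260.15,213.6),(267.35,254.8),(235,257.4),(230.5,216.3)][(1 if f=="side16.npz" else 0):(3 if f=="side16.npz" else 4)]:
        c,a=wcent(D,u,v,5,150,200);Q.append(plane(D,c,.192)[:2]);print(c.round(2),a.round(1),Q[-1].round(4))
    if len(Q)==4:
        th,t,r=fit2(HM,np.array(Q));print(f,th,t,(r*1e3).round(1).tolist())
T=cam("top9.npz")
```

```text
[267.44 236.35] 16.8 [ 0.5456 -0.3428  0.281 ]
[233.55 239.61] 13.9 [ 0.4429 -0.3242  0.281 ]
0.10442760860623566 -0.17932469919665098
centre [ 0.50995421 -0.24690998]
[260.29 213.54] 15.8 [ 0.5781 -0.174 ]
[267.25 254.57] 20.7 [ 0.5457 -0.3469]
[235.08 257.51] 22.4 [ 0.444  -0.3275]
[230.5  216.24] 19.4 [ 0.4758 -0.1551]
side9.npz -0.18444417378889957 [ 0.51090579 -0.250876  ] [[-0.0, -0.1], [-0.2, 0.0], [0.3, 0.3], [-0.1, -0.3]]
[nan nan] 0.0 [nan nan]
[267.25 254.57] 20.9 [ 0.5457 -0.3469]
[235.07 257.51] 22.8 [ 0.4439 -0.3275]
[230.28 216.31] 17.8 [ 0.475  -0.1552]
side5.npz nan [nan nan] [[nan, nan], [nan, nan], [nan, nan], [nan, nan]]
[275.77 252.06] 31.3 [ 0.575  -0.3456]
[233.63 257.83] 11.7 [ 0.4392 -0.3274]h.py:32: RuntimeWarning: invalid value encountered in scalar divide
  u,v=(k*xx).sum()/k.sum(),(k*yy).sum()/k.sum()
```

Run:
```python
from rig import *
from h import *
o=get_obs();st(o);print(row(o,(.5118,-.2512,.24),-.185))
C=cam("side16.npz");d=C[0]["depth"];h=cv2.cvtColor(C[0]["img"],cv2.COLOR_RGB2HSV).astype(int)
P=[]
for v in range(203,242):
  for u in range(224,275):
    if h[v,u,1]<40 and h[v,u,2]>200 and d[v,u]>0:
        P.append(C[2].T@(d[v,u]*np.linalg.solve(C[1],[u,v,1])-C[3]))
P=np.array(P);P=P[abs(P[:,2]-.2835)<.012];print(len(P),P[:,2].mean())
A=np.c_[P[:,:2]-P[:,:2].mean(0),np.ones(len(P))]
for _ in range(4):
    s=np.linalg.lstsq(A,P[:,2],rcond=None)[0];r=P[:,2]-A@s;k=abs(r)<2.5*r.std();A,P=A[k],P[k]
print(s,r.std(),len(P))
```

```text
t 25.0 p [ 0.511  -0.2478  0.3003] yaw -0.1857 y [ 2.e-04  2.e-04 -1.e+00] F [ 0.2 -0.3 -4.7] w 0.0111 q [-0.65  0.37  1.48  0.    1.29 -0.46]
[1.4, 60.3, -3.2, -0.0002, -0.0007, 0.0001]
937 0.28154843487276837
[-0.00155787 -0.00459335  0.2815459 ] 0.002016502656128902 916
```

Emit:
jog_arm(
  series=[
    [0.5,10,-1,0,0,0,1],
    [1.4,25,-3,0,0,0,1],
    [1.4,42,-3,0,0,0,1],
    [1.4,55,-3,0,0,0,1],
    [1.4,60,-3,0,0,0,1],
    [1.4,60,-3,0,0,0,1],
    [1.4,60,-3,0,0,0,1],
  ],
)

```text
time: 25.88
position: [0.5122, -0.2523, 0.2406]
tool_rot: [0.704, -0.066, 0.066, -0.704]
ft_force: [0.5, -1.0, -3.9]
grip_width: 0.0112
```

```bash
python3 look.py 17
python3 - <<'E'
from h import *
C=cam("side17.npz")
im=C[0]["img"][195:275,200:290,::-1]
cv2.imwrite("pics/s17n.png",cv2.resize(im,None,fx=8,fy=7,interpolation=cv2.INTER_NEAREST))
E
```

```text
t 25.875 p [ 0.5122 -0.2523  0.2406] yaw -0.187 y [ 1.2e-03 -8.0e-04 -1.0e+00] F [ 0.5 -1.  -3.9] w 0.0112 q [-0.65  0.43  1.55  0.    1.16 -0.47]
```

View pics/s17n.png

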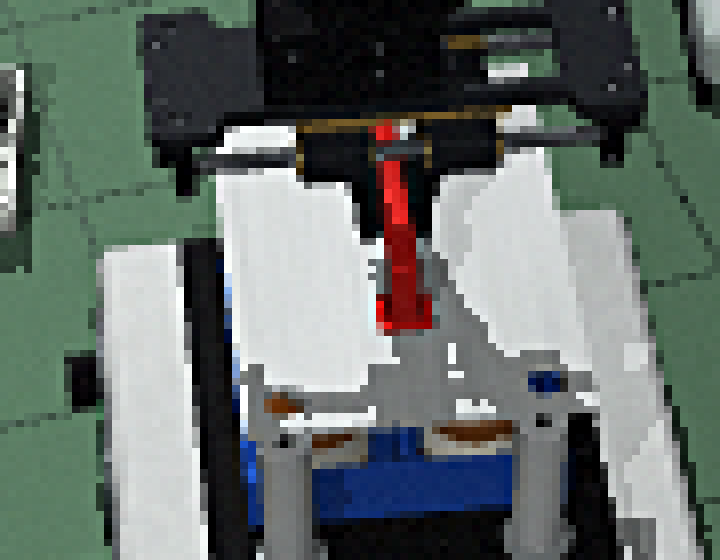

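View pics/top17z.png

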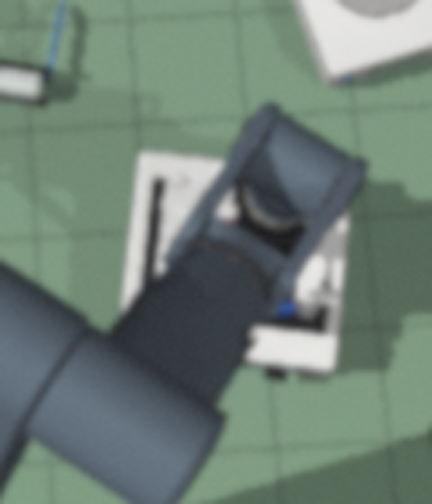

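```bash
cat > hm.py <<'E'
import sys
from h import *
f,z=sys.argv[1],float(sys.argv[2]);C=cam(f)
g=cv2.cvtColor(C[0]["img"],cv2.COLOR_RGB2GRAY);h=cv2.cvtColor(C[0]["img"],cv2.COLOR_RGB2HSV).astype(int)
P=[]
for s in sys.argv[3:]:
    u,v=map(float,s.split(","))
    w=np.clip((h[...,1]-50)/60.,0,1);yy,xx=np.mgrid[:384,:512]
    for _ in range(3):
        k=w*(np.hypot((xx-u),(yy-v)*1.3)<=3.6);u,v=(k*xx).sum()/k.sum(),(k*yy).sum()/k.sum()
    p=plane(C,(u,v),z);P.append(p[:2]);print(round(u,2),round(v,2),"area",k.sum().round(1),p.round(4))
P=np.array(P);d=P[0]-P[1];y=np.arctan2(d[1],d[0]);print("dist",np.linalg.norm(d).round(4),"yaw",y.round(3))
Q=np.array([[.5457,-.3469],[.4440,-.3275]]);print("hole-thread mm",((P-Q)*1e3).round(1).tolist(),"mean",((P-Q).mean(0)*1e3).round(1))
E
python3 hm.py side17.npz .2215 267.7,249.1 234.9,252.4
python3 - <<'E'
from h import *
C=cam("side17.npz");h=cv2.cvtColor(C[0]["img"],cv2.COLOR_RGB2HSV).astype(int)
print(h[246:253,262:274,1]);print(h[249:256,229:241,1])
E
```

```text
267.52 249.05 area 12.4 [ 0.5459 -0.347   0.2215]
234.72 252.31 area 10.7 [ 0.4434 -0.3286  0.2215]
dist 0.1041 yaw -0.178
hole-thread mm [[0.2, -0.1], [-0.6, -1.1]] mean [-0.2 -0.6]
[[  5   6   6   7   9   6  11   7   3   5   4   5]
 [  7   7   9   4   6  12  10  13   2   4   4   6]
 [ 11   6   2   9 122 162 216 180  14   4   9   9]
 [  6   6   6  15 255 255 243 255  53   4   9   5]
 [  8   6   8   6 128 255 255 255  26   4   7   7]
 [  6   9   6   4   8  35  68  12   4   0   5   4]
 [  9   6   6   6   2   8   6   6   4   6   8   5]]
[[ 46   7   7   2   6   7   5   5   6   2   3   2]
 [146   0   7   9  10  14  15  11   7   6   5   5]
 [138   0   9  15  38 110  93  24  11  12   4   0]
 [255   0   7  22 167 230 231 136  40  18   2   2]
 [255   0   7  19 126 247 255 255 162   9  11   2]
 [255   7  11   8  22  50  40  20  12  10   5   5]
 [  0  47   4   9  11  14  11   8   9   6   3   6]]
```

Emit:
jog_arm(
  series=[
    [0,4,0.5,0,-0.002,0,1],
    [0,9,0.5,0,-0.002,0,1],
    [0,13,0.5,0,-0.002,0,1],
    [0,15.5,0.5,0,-0.002,0,1],
    [0,16.5,0.5,0,-0.002,0,1],
    [0,16.5,0.5,0,-0.002,0,1],
    [0,16.5,0.5,0,-0.002,0,1],
    [0,16.5,0.5,0,-0.002,0,1],
  ],
)

```text
time: 26.98
position: [0.512, -0.2516, 0.2237]
tool_rot: [0.704, -0.065, 0.065, -0.704]
ft_force: [-0.4, -0.2, -4.8]
grip_width: 0.0112
```

```bash
python3 look.py 18
python3 - <<'E'
from h import *
C=cam("side18.npz")
im=C[0]["img"][195:275,200:290,::-1]
cv2.imwrite("pics/s18n.png",cv2.resize(im,None,fx=8,fy=7,interpolation=cv2.INTER_NEAREST))
T=cam("top18.npz");im=T[0]["img"][160:230,270:350,::-1]
cv2.imwrite("pics/t18n.png",cv2.resize(im,None,fx=8,fy=8,interpolation=cv2.INTER_CUBIC))
th=-.186;R=np.array([[np.cos(th),-np.sin(th)],[np.sin(th),np.cos(th)]])
for hh in HM:
    p=R@hh+[.511,-.251];print(hh,"side",proj(C,(*p,.2045)).round(1),"top",proj(T,(*p,.2045)).round(1),"topzoom",(proj(T,(*p,.2045))+.5-[270,160])*8)
E
python3 hm.py side18.npz .2045 267.6,252.6 234.9,255.8
```

```text
t 26.975 p [ 0.512  -0.2516  0.2237] yaw -0.185 y [ 4.e-04 -2.e-04 -1.e+00] F [-0.4 -0.2 -4.8] w 0.0112 q [-0.65  0.45  1.57  0.    1.12 -0.47]
[0.052 0.088] side [260.4 211.2] top [290. 181.] topzoom [164.28798557 171.94815049]
[ 0.052 -0.088] side [267.4 252.3] top [331.7 185.9] topzoom [497.56206005 211.4018157 ]
[-0.052 -0.088] side [234.9 255.3] top [329.6 210.2] topzoom [480.52920558 405.63038689]
[-0.052  0.088] side [230.4 213.8] top [287.4 205.1] topzoom [143.31549702 365.11130068]
267.72 251.37 area 6.4 [ 0.5479 -0.344   0.2045]
234.87 254.53 area 6.4 [ 0.4444 -0.325   0.2045]
dist 0.1053 yaw -0.182
hole-thread mm [[2.2, 2.9], [0.4, 2.5]] mean [1.3 2.7]
```

View pics/s18n.png

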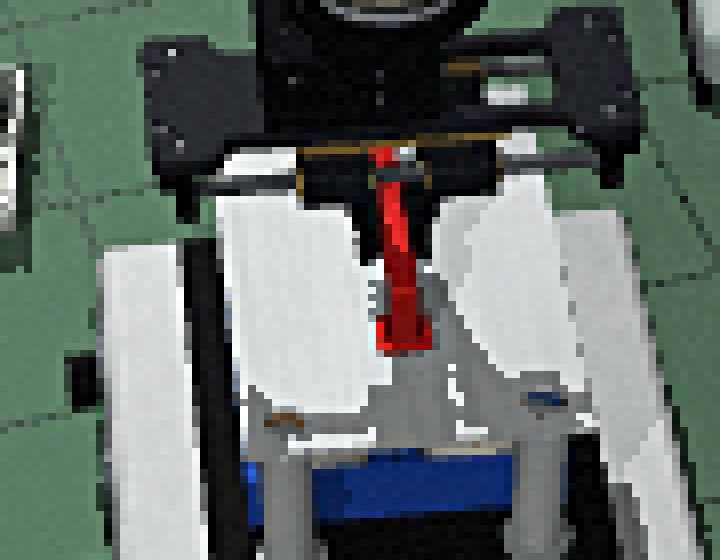

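View pics/t18n.png

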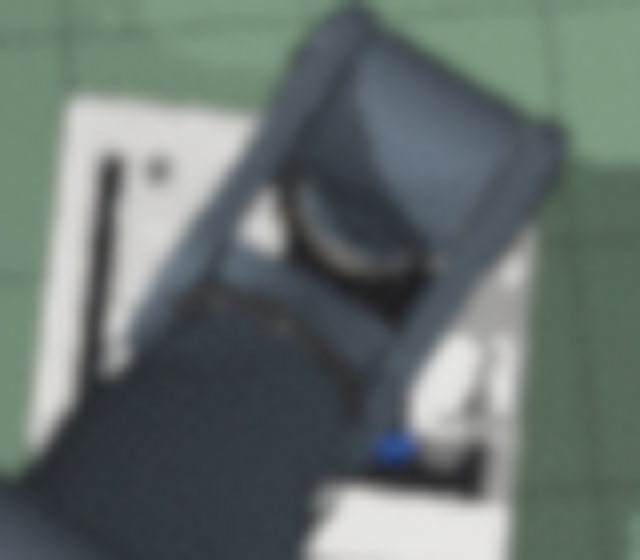

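Run:
```python
from h import *
T=cam("top0.npz")
for lo,hi,r in((150,180,3),(140,185,3.2),(160,190,3)):
    Q=[]
    for u,v in[(288.7,182.5),(330,187.5),(327.7,210.5),(286.3,204.8)]:
        c,a=wcent(T,u,v,r,lo,hi);Q.append(plane(T,c,.192)[:2]);print(c.round(2),end=" ")
    th,t,rr=fit2(HM,np.array(Q));print(lo,th.round(3),t.round(4),(rr*1e3).round(1).tolist())
    th,t,rr=fit2(HM[2:],np.array(Q[2:]));print(" lower two:",t.round(4))
T=cam("top18.npz");g=cv2.cvtColor(T[0]["img"],cv2.COLOR_RGB2GRAY);print(g[176:187,282:298])
c,a=wcent(T,289.3,180.8,2.6,60,140,True);print(c,a)
for z in(.207,.2045,.202):print(z,plane(T,c,z).round(4))
th=-.185;R=np.array([[np.cos(th),-np.sin(th)],[np.sin(th),np.cos(th)]])
print("implied centre top cam",plane(T,c,.2045)[:2]-R@HM[0])
```

```text
[288.83 181.1 ] [330.44 185.58] [327.61 211.06] [285.96 205.95] 150 -0.187 [ 0.5122 -0.2464] [[1.4, -0.6], [3.2, -1.8], [-2.4, 1.6], [-2.2, 0.7]]
 lower two: [ 0.5099 -0.2453]
[288.97 181.02] [330.4  185.58] [327.62 211.07] [285.96 205.98] 140 -0.188 [ 0.5123 -0.2465] [[1.6, -1.0], [3.3, -1.5], [-2.4, 1.6], [-2.5, 0.8]]
 lower two: [ 0.5098 -0.2453]
[288.97 180.16] [330.74 184.87] [327.49 211.08] [286.  205.9] 160 -0.191 [ 0.514 -0.247] [[3.3, -0.6], [4.9, -2.7], [-3.9, 2.4], [-4.3, 0.9]]
 lower two: [ 0.5099 -0.2453]
[[211 213 213 213 213 213 214 213 215 214 214 215 214 214 214 213]
 [210 205 207 211 213 213 214 213 213 215 214 215 215 215 215 216]
 [197 188 187 198 207 210 208 203 204 209 213 214 214 215 216 215]
 [175 149 148 171 194 201 190 180 181 195 208 213 214 215 214 213]
 [150 109 106 147 184 191 171 151 157 181 203 211 214 213 211 202]
 [131  83  86 140 183 188 163 139 148 177 202 211 212 211 204 187]
 [123  72  88 142 186 193 175 157 164 186 203 209 210 205 193 165]
 [119  71  94 149 190 202 192 185 188 199 206 209 207 197 173 139]
 [115  73 108 160 195 205 204 202 202 205 206 207 200 182 150 114]
 [107  82 123 172 199 206 208 207 209 207 206 200 187 158 124 100]
 [102  83 134 181 203 209 209 209 208 207 204 190 163 129 103  90]]
[289.24885845 180.88127854] 5.475
0.207 [ 0.5785 -0.1706  0.207 ]
0.2045 [ 0.5791 -0.1709  0.2045]
0.202 [ 0.5796 -0.1711  0.202 ]
implied centre top cam [ 0.51177598 -0.24779578]
```

Run:
```python
from h import *
def pts(C,m):
    v,u=np.nonzero(m);d=C[0]["depth"][v,u];k=d>0;u,v,d=u[k],v[k],d[k]
    return (C[2].T@(np.linalg.solve(C[1],np.array([u,v,np.ones(len(u))]))*d-C[3][:,None])).T
C=cam("side9.npz")
for n,b in(("bench near shaker",(215,235,285,300)),("housing L",(217,221,245,285)),("housing R",(283,287,250,280)),("bench right",(300,320,225,240))):
    m=np.zeros((384,512),bool);m[b[2]:b[3],b[0]:b[1]]=1;p=pts(C,m);print(n,np.median(p,0).round(4))
g=cv2.cvtColor(C[0]["img"],cv2.COLOR_RGB2GRAY)
for u,v in[(260,213),(267,254),(235,257),(230,216)]:
    m=np.zeros((384,512),bool);m[v-2:v+3,u-3:u+4]=1;m&=g>190;p=pts(C,m);print("post",np.median(p,0).round(4))
C=cam("side18.npz");h=cv2.cvtColor(C[0]["img"],cv2.COLOR_RGB2HSV).astype(int)
m=np.zeros((384,512),bool);m[218:262,228:274]=1;m&=(h[...,1]<40)&(h[...,2]>195);P=pts(C,m);P=P[abs(P[:,2]-.205)<.012]
A=np.c_[P[:,:2]-P[:,:2].mean(0),np.ones(len(P))]
for _ in range(4):
    s=np.linalg.lstsq(A,P[:,2],rcond=None)[0];r=P[:,2]-A@s;k=abs(r)<2.5*r.std();A,P=A[k],P[k]
print("plate",s.round(4),r.std(),len(P))
```

```text
bench near shaker [ 0.3944 -0.3607  0.0625]
housing L [ 0.4    -0.2543  0.0721]
housing R [ 0.6203 -0.3182  0.0693]
bench right [ 0.786  -0.161  -0.0017]
post [ 0.5789 -0.172   0.1906]
post [ 0.5461 -0.3445  0.1884]
post [ 0.4458 -0.3248  0.1906]
post [ 0.4762 -0.155   0.1905]
plate [-0.0006 -0.004   0.2052] 0.0022959925180982776 888
```

Emit:
jog_arm(
  series=[
    [0,0,0.5,0,0,0,1],
    [0,0,0.5,0,0,0,1],
    [0,0,0.5,0,0,0,1],
    [0,0,0.5,0,0,0,1],
    [0,0,0.5,0,0,0,1],
    [0,0,0.5,0,0,0,1],
  ],
)

```text
time: 27.82
position: [0.512, -0.251, 0.2236]
tool_rot: [-0.704, 0.065, -0.065, 0.704]
ft_force: [-1.3, -1.0, -4.4]
grip_width: 0.0111
```

```bash
python3 look.py 19
python3 - <<'E'
from rig import *
from h import *
o=get_obs();print(np.abs(o["joint_velocities"]).max(),o["moment"])
E
```

```text
t 27.825 p [ 0.512  -0.251   0.2236] yaw -0.185 y [ 1.e-04  1.e-04 -1.e+00] F [-1.3 -1.  -4.4] w 0.0111 q [-0.65  0.45  1.57  0.    1.12 -0.47]
0.0013636269394178902 [ 0.00473245 -0.05695702 -0.007652  ]
```

View pics/side19z.png

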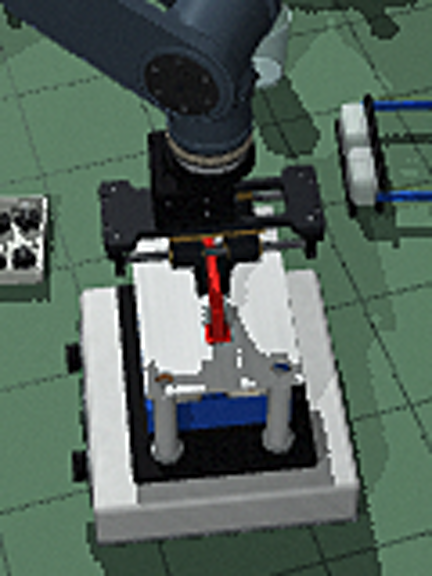

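The picture shows the cover level over the posts, near holes at about (165,378) and (281,366), and it is touching nothing. The arm is still, so I am handing in.

```bash
python3 -c "
from rig import *
print(hand_in())"
```

```text
the job is handed in; nothing more can be done
None
```

Both amber bottles are in the two empty cells, set down upright and released only once the wrist force showed they were standing. The arm now holds the hold-down cover still over the four posts, and I handed the job in at about 28 s.

- **Height:** the plate's underside is about 10 mm above the post tops, by the robot's own heights and by the depth image. The last wrist reading shows only the cover's weight (about 4.4 N), so nothing is touching.
- **Level:** the tool is vertical to within 0.02°. The depth image suggests a tilt of about 0.2°, which is about as fine as it can resolve.
- **Holes over threads:** just before the last 17 mm down, the side camera put the two near holes within about 1.3 mm of their threaded holes. I then moved the cover about 1 mm along its long side, and the tool's turn matches the posts' to within 0.001 rad.
- **Checks that disagreed:**
  - **Top camera:** it is coarse at 4.5 mm per pixel. Before the last 0.5 mm of that shift, it put the cover 1.4–2.5 mm off along y.
  - **Side camera, final height:** it read 2.7 mm off, but the posts hide part of each hole there, so I set it aside.
- **Not checked:** I never saw the two far holes clearly. One shows only in the coarse top view, and the arm hides the other.

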